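Stack the two decks of a cast-drying tower

TASK

Put together the drying tower for plaster jaw casts: take the deck with the wide holes off its sloping stand and lower it over the tower's three standoff posts until it rests level on the lower shoulders, and let go of it; then lower the deck with the narrow holes over the same posts onto the upper shoulders. Set both decks down gently, fully home on all three posts, without dropping or forcing them, and do not disturb the loose casts, lamp, tools and jar that lie about.

Things in the scene. Friction and masses are not known exactly. Their poses are not given: they have to be found in the camera images.
- tower: Fixed tower: white base plate 150 x 190 x 12 mm, a plaster cast on it, and three upright stepped steel posts at (x, y) = (-50, 0), (50, 55), (50, -55) mm. Origin: middle of the base's underside; z up, y along the long side. Each post is 32 mm thick up to 44 mm high, 20 mm up to 98 mm, 9 mm up to 110 mm, then tapers to 3 mm at its tip, 118 mm high.
- lower_seat (a point): Point on the tower's axis, 44 mm above its underside, level with the posts' lower shoulders: the centre of the wide-holed deck's underside comes here (so its rib centre 28 mm above), the deck's x, y, z axes along the tower's.
- upper_seat (a point): Point on the tower's axis, 98 mm above its underside, level with the posts' upper shoulders (edge bevelled 1.5 mm): the centre of the narrow-holed deck's underside comes here (rib centre 28 mm above), axes along the tower's. Clear of the lower deck's rib by 6 mm.
- single_post (a point): Tip of the post that stands alone near the tower's -x edge; a deck's single hole goes over it. The decks already face roughly this way: a turn of at most about 45 degrees about the vertical is needed.
- deck_wide_grip (a point): Wide-holed (lower) deck: aluminium plate 136 x 170 x 8 mm, about 0.3 kg, three 24 mm holes; on its middle an upright rib 14 mm thick (along y), 50 mm long (x), 40 mm tall. Point: the rib's centre, 28 mm above the plate's underside, 20 mm below the rib's top. z: plate normal, up through the rib; y: along the long side. Starts tipped 35 degrees on either stand, -x edge down, against its lip.
- deck_wide_single_hole (a point): Centre of this deck's single 24 mm hole, at its underside, on the -x edge. In axes at the plate's centre the holes are at (x, y) = (-50, 0), (50, 55), (50, -55) mm; they match the tower's posts one way round only.
- deck_narrow_grip (a point): Narrow-holed (upper) deck: aluminium plate 136 x 150 x 8 mm, about 0.3 kg, three 11.5 mm holes; on its middle an upright rib 14 mm thick (along y), 50 mm long (x), 40 mm tall. Point: the rib's centre, 28 mm above the plate's underside, 20 mm below the rib's top. z: plate normal, up through the rib; y: along the long side. Starts tipped 35 degrees on either stand, -x edge down, against its lip.
- deck_narrow_single_hole (a point): Centre of this deck's single 11.5 mm hole, at its underside, on the -x edge. In axes at the plate's centre the holes are at (x, y) = (-50, 0), (50, 55), (50, -55) mm; they match the tower's posts one way round only.
- stand_a: Fixed sloping stand: black rubber-faced board 150 x 190 mm inclined 35 degrees from level, rising towards +x (away from the robot), with a lip 12 mm above the board along its low edge. Origin on the table under the board's middle, where the board is 60 mm high; top edge about 103 mm high. Either deck lies on it; lift it square to the slope.
- stand_b: Fixed sloping stand: black rubber-faced board 150 x 190 mm inclined 35 degrees from level, rising towards +x (away from the robot), with a lip 12 mm above the board along its low edge. Origin on the table under the board's middle, where the board is 60 mm high; top edge about 103 mm high. Either deck lies on it; lift it square to the slope.
- cast_a: a loose plaster jaw cast, horseshoe about 62 x 70 mm, 24 mm tall; a bystander to leave alone. Origin under its middle.
- cast_b: another loose plaster jaw cast, horseshoe about 62 x 70 mm, 24 mm tall; a bystander to leave alone. Origin under its middle.
- lamp: a squat glass spirit lamp, 80 mm across, 76 mm tall, unlit; a bystander to leave alone. Origin under its middle.
- spatula: a spatula lying flat, 170 mm long; a bystander to leave alone. Origin on the surface under the middle of its length.
- carver: a thin-bladed hand tool lying flat, 160 mm long; a bystander to leave alone. Origin on the surface under the middle of its length.
- jar: a white jar, 60 mm across, 70 mm tall; a bystander to leave alone. Origin under its middle.

How it is judged:
By the outcome, as a careful person would: the job done as asked, in the order asked, and still so for the second after the job is handed in, with the robot touching nothing.
It also fails if it takes over 70 s, if anything falls off the work surface, if the arm or the gripper's body presses on something with over 40 N, if the wrist force passes 120 N, or if a joint passes its speed limit or range.

ROBOT

A 6-joint arm with a two-finger parallel gripper is mounted at the origin on the work surface. World frame = base frame: x ahead of the robot, y to its left, z up, the work surface at z = 0. Lengths are in m, angles in rad, forces in N, time in s.
With the tool pointing down it reaches from about 0.425 to 1.125 m from the base axis. Payload 14.9 kg.
Tool frame: the origin (TCP) lies midway between the tips of the shut fingers; the grasp point (between the pads) lies 19 mm behind it; z points along the fingers, y is the line along which they close (so a half turn about z gives the same grasp; the last joint's range is limited). The gripper opens to 91 mm and grips with 3 to 60 N. Pads are 32 mm wide; open, the fingers measure 118 mm over their backs; the gripper's body (76 mm by 178 mm) begins 60 mm behind the grasp point.
Start: joints at [-1.27, 0.379, 1.734, -0, 1.028, -0.033], TCP at [0.229, -0.661, 0.214] pointing down, gripper open.
Joint ranges: [-2.77, 2.77], [-0.74, 2.19], [0, 2.66], [-1.06, 4.2], [0.31, 2.87], [-3.08, 3.08]. Speed limits (rad/s): [1.89, 1.89, 2.39, 3.14, 3.14, 3.14].

INTERFACE

Orientations are given as a unit quaternion [x, y, z, w].
In Python, from bench import bot gives the robot as it stands.
- The arm moves only by the shell command python3 -m inch 'ROWS'. ROWS is JSON, a list of rows, each a list of 7 numbers: the turn, a rotation vector about the tool's x, y, z in rad, then the shift along the tool's x, y, z in m, then the opening, from 0 (shut) to 1 (fully open). In form: [[wx, wy, wz, tx, ty, tz, grip], ...]. A call has 1 to 5 rows; each row shifts and turns the commanded pose from where the row before left it, along the tool's axes as they then stand; what a row does not reach is not made up. A row lasts 1/10 s, in which the tool goes at most 50 mm and 8.59 degrees, less where a joint would pass 70% of its speed; a pose out of reach is approached as far as the arm can. A call with a gripper value outside its range is refused whole. The fingers move at their own pace and stop on an object; the grip force is fixed at half the most. Time passes only in rows, so rows that do not move let the fingers close. It gives the time, the measured TCP pose, the force, the opening and the grip force at its end, in the units of the state.
- bot.state(): the state, without advancing time (a new reading comes with each control period).
- bot.capture(name): name is "scene" or "side" or "wrist"; returns a dict with "img" (384x512x3 uint8, red, green, blue), "range_z" (384x512 float32, m along the optical axis (not along the pixel's ray), 0 where there is no reading), "fx", "fy", "cx", "cy" (pixels), "distortion" ([k1, k2, p1, p2, k3] as OpenCV has them; the pictures are not rectified), "camera_from_world" (4x4, takes a point from world to camera coordinates); the wrist camera has in their place "tool_from_camera" (4x4, takes a point from camera to tool coordinates, whose origin is the TCP and whose axes are the flange's). Camera axes: x right, y down, z forward; pixel columns grow to the right and rows downward; lengths in m; the calibration is good to about 2 mm. A picture is of the moment at which its call begins: read the wrist's pose just before it.
- bot.finish_job(): hands the job in; it is judged then, once.
The state is a dict: "time_s": time; "joint_pos": joint angles; "qd": joint speeds; "joint_efforts": joint torques, N m; "tool_pos": TCP position; "eef_rot": TCP orientation; "contact_force": force on the tool from outside, world axes, zero at the start; "moment": the same for the moment, N m; "opening": finger opening in m; "grasp_force": force on a finger pad.
Only numpy, scipy, OpenCV 4.12 (cv2) and the standard library are available. Lean on these libraries where they do the work, as an engineer would, in place of code of your own. Each camera call takes 0.05 s, during which the arm holds its last target. There are 200 camera calls.

## Working session

There is one attempt and no reset: what is moved stays moved. The work goes in short steps, Python scripts to look and compute and a shell command to move; the robot and the scene stay as the last step left them, time stands still between calls to the robot, and variables do not carry over. Pictures are saved under pics/ and viewed, at most 10 in all, crops included, and the job is handed in when it is done.

```bash
ls; mkdir -p pics
python3 - <<'E'
from bench import bot
import cv2,numpy as np
s=bot.state(); print({k:np.round(v,3).tolist() for k,v in s.items()})
ims=[]
for n in("scene","side"):
    c=bot.capture(n); np.savez(f"{n}.npz",**c); ims.append(c["img"])
    print(n,c["fx"],c["cx"],c["cy"],c["distortion"],np.round(c["camera_from_world"],3).tolist())
cv2.imwrite("pics/a.png",cv2.cvtColor(ims[0],cv2.COLOR_RGB2BGR));cv2.imwrite("pics/b.png",cv2.cvtColor(ims[1],cv2.COLOR_RGB2BGR))
E
```

```text
pics
{'time_s': 0.0, 'joint_pos': [-1.27, 0.379, 1.735, 0.0, 1.029, -0.033], 'qd': [-0.001, 0.001, 0.001, -0.0, 0.001, -0.001], 'joint_efforts': [0.004, -76.372, -43.437, 0.065, 0.042, -0.0], 'tool_pos': [0.229, -0.661, 0.213], 'eef_rot': [0.986, 0.166, -0.0, -0.001], 'contact_force': [0.057, -1.031, 0.364], 'moment': [0.017, -0.002, 0.0], 'grasp_force': 0.0, 'opening': 0.091}
scene 425.5785246934751 261.0786790047062 194.39292134443133 [-0.00462849  0.          0.          0.          0.        ] [[-0.874, 0.485, 0.007, 0.484], [0.354, 0.647, -0.675, -0.125], [-0.332, -0.588, -0.738, 1.32], [0.0, 0.0, 0.0, 1.0]]
side 485.48424542736615 243.9375884512048 192.20136728231762 [-0.09305267  0.          0.          0.          0.        ] [[-0.735, -0.678, -0.02, 0.42], [-0.316, 0.369, -0.874, 0.272], [0.6, -0.636, -0.485, 0.943], [0.0, 0.0, 0.0, 1.0]]
```

View pics/a.png

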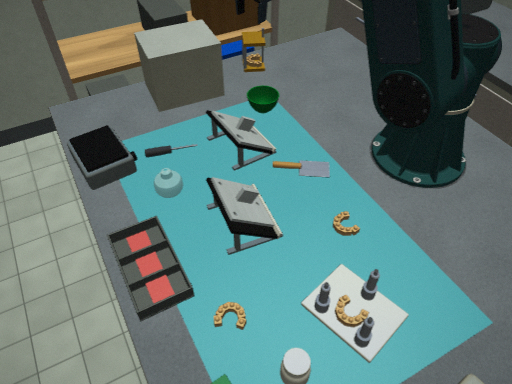

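View pics/b.png

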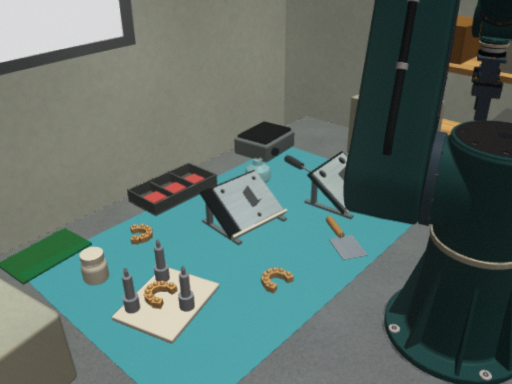

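```bash
cat > h.py <<'E'
import numpy as np,cv2
from scipy.spatial.transform import Rotation as R
def cloud(c,T=None):
    """world point for each pixel (nan where no range); T = world_from_camera"""
    if T is None: T=np.linalg.inv(c["camera_from_world"])
    K=np.array([[c["fx"],0,c["cx"]],[0,c["fy"],c["cy"]],[0,0,1.]])
    v,u=np.mgrid[:384,:512]
    n=cv2.undistortPoints(np.stack([u,v],-1).reshape(-1,1,2).astype(float),K,np.array(c["distortion"],float)).reshape(384,512,2)
    z=np.where(c["range_z"]>0,c["range_z"],np.nan)
    P=np.dstack([n*z[...,None],z])
    return P@T[:3,:3].T+T[:3,3]
E
python3 - <<'E'
from h import *
ims=[]
for n in("scene","side"):
    c=dict(np.load(n+".npz")); P=cloud(c); im=c["img"].astype(int)
    Z=P[...,2]
    print(n,"table z",np.nanmedian(Z[(im[...,2]>120)&(im[...,0]<80)]))
    x0,x1,y0,y1=(290,420,255,365) if n=="scene" else (105,225,235,340)
    m=np.zeros((384,512),bool); m[y0:y1,x0:x1]=1
    w=m&(im.min(-1)>150)&(Z>.004)&(Z<.02)
    k,l,st,_=cv2.connectedComponentsWithStats(w.astype(np.uint8)); w=l==1+st[1:,4].argmax()
    print("base z",np.median(Z[w]),cv2.minAreaRect((P[w][:,:2]*1000).astype(np.float32)))
    t=(m&(Z>.095)&(Z<.13)).astype(np.uint8); k,l,st,ce=cv2.connectedComponentsWithStats(t)
    for i in range(1,k):
        if st[i,4]>3: q=P[l==i]; print("post",ce[i].round(),st[i,4],q.mean(0).round(4),q[:,2].max().round(4))
    # decks
    for box in ((200,280,100,165),(200,290,170,250)) if n=="scene" else ((200,290,165,245),(300,360,145,220)):
        m=np.zeros((384,512),bool); m[box[2]:box[3],box[0]:box[1]]=1
        m&=(Z>.02)&(im.min(-1)>130)
        q=P[m]; print("deck",m.sum(),q.mean(0).round(3),q.min(0).round(3),q.max(0).round(3))
        rng=np.random.default_rng(0);best=0
        for _ in range(300):
            a,b,d=q[rng.choice(len(q),3)]; nn=np.cross(b-a,d-a); L=np.linalg.norm(nn)
            if L<1e-9: continue
            nn/=L; inl=abs((q-a)@nn)<.003
            if inl.sum()>best: best=inl.sum(); I=inl
        g=q[I]; o=g.mean(0); nn=np.linalg.svd(g-o,full_matrices=False)[2][2]; nn*=np.sign(nn[2])
        y=np.cross(nn,[1,0,0]); y/=np.linalg.norm(y); x=np.cross(y,nn)
        r=cv2.minAreaRect(np.stack([(g-o)@x,(g-o)@y],-1).astype(np.float32)*1000)
        print(" plane n",best,nn.round(3),"tilt",np.degrees(np.arccos(nn[2])).round(1),"az",np.degrees(np.arctan2(-nn[1],-nn[0])).round(1),"rect",np.round(r[0],1),np.round(r[1],1),round(r[2],1),"ctr",(o+(x*r[0][0]+y*r[0][1])/1000).round(4))
        h=(q-o)@nn; print(" rib?",q[h>.02].mean(0) if (h>.02).any() else None)
    b=(200,100,100,150) if n=="scene" else (195,150,180,100)
    ims.append(cv2.resize(c["img"][b[1]:b[1]+b[3],b[0]:b[0]+b[2]],(400 if n=="scene" else 400*180//100*0+400,600),interpolation=cv2.INTER_CUBIC))
cv2.imwrite("pics/c.png",cv2.cvtColor(np.hstack(ims),cv2.COLOR_RGB2BGR))
E
```

```text
scene table z 0.0011674948382624506
base z 0.011639489255220181 ((494.7647399902344, 326.4089660644531), (151.89796447753906, 188.08651733398438), 16.254161834716797)
post [375. 274.] 56 [0.4492 0.315  0.102 ] 0.1181
post [326. 287.] 63 [0.5603 0.2905 0.1019] 0.1169
post [369. 322.] 65 [0.5306 0.3956 0.1013] 0.1174
deck 658 [ 0.457 -0.281  0.07 ] [ 0.389 -0.381  0.022] [ 0.516 -0.205  0.113]
 plane n 624 [-0.567 -0.037  0.823] tilt 34.6 az 3.8 rect [ -6.4 -10. ] [144.5 178. ] 4.4 ctr [ 0.4537 -0.291   0.0654]
 rib? [ 0.43710646 -0.2945155   0.10135419]
deck 1441 [ 0.589 -0.024  0.068] [ 0.517 -0.117  0.021] [0.651 0.08  0.113]
 plane n 1314 [-0.562  0.059  0.825] tilt 34.4 az -6.0 rect [-6.2  4.1] [188.9 145.1] 82.5 ctr [ 0.5867 -0.0208  0.065 ]
 rib? [ 0.5669424  -0.0323483   0.09985201]
side table z 0.0004068732599701308
base z 0.01129939655598422 ((492.2230224609375, 326.62286376953125), (150.98883056640625, 192.19969177246094), 16.52967643737793)
post [158. 246.] 54 [0.5534 0.2892 0.1023] 0.1166
post [183. 272.] 72 [0.4424 0.3142 0.1025] 0.1177
post [126. 274.] 56 [0.5227 0.3947 0.1038] 0.1176
deck 2269 [ 0.586 -0.039  0.061] [ 0.514 -0.256  0.021] [0.732 0.078 0.111]
 plane n 1700 [-0.562  0.061  0.825] tilt 34.4 az -6.2 rect [2.5 4.6] [182.3 143.2] 82.4 ctr [ 0.5843 -0.0254  0.0627]
 rib? [ 0.56388944 -0.03324327  0.09717116]
deck 725 [ 0.472 -0.264  0.078] [ 0.402 -0.38   0.032] [ 0.515 -0.207  0.106]
 plane n 664 [-0.567 -0.038  0.823] tilt 34.6 az 3.8 rect [18.6 -6.6] [102.  206.9] 37.4 ctr [ 0.487  -0.2709  0.0886]
 rib? None
```

View pics/c.png

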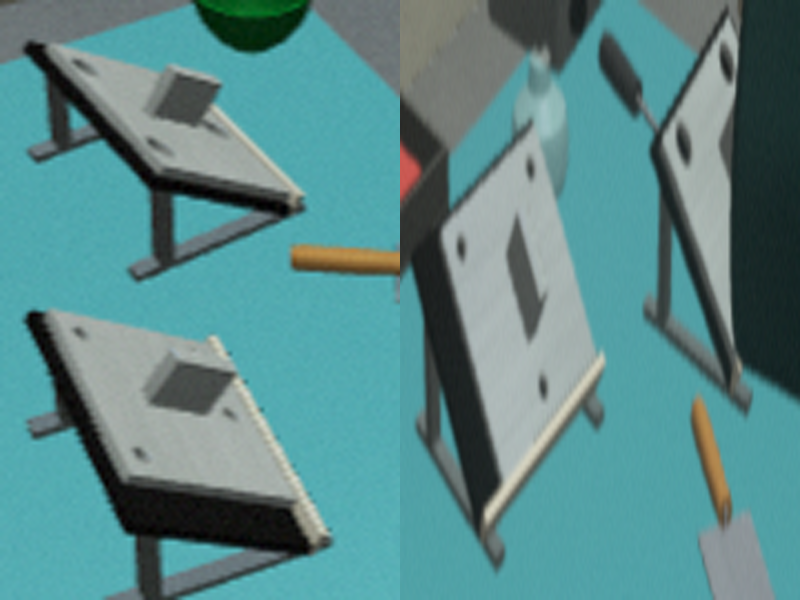

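The pictures show the wide deck on the far stand at about (0.45,-0.29), scene pixel (240,135). The narrow deck is on the nearer stand at about (0.585,-0.025), scene pixel (243,210). The tower is at (0.494,0.3265) with yaw 16° and the single post towards the robot.

```bash
cat >> h.py <<'E'
def frame(yaw,tilt):
    """deck axes (columns) in world: yaw about z, then -x edge down by tilt (deg)"""
    return R.from_euler("ZY",[yaw,-tilt],degrees=True)
FLIP=R.from_euler("x",180,degrees=True)   # tool axes in deck axes
def go(p,yaw,tilt,s):
    """turn (tool rotvec), then shift in the turned tool axes; p = TCP goal"""
    g=frame(yaw,tilt)*FLIP; c=R.from_quat(s["eef_rot"])
    d=np.array(p)-s["tool_pos"]
    print("turn",(c.inv()*g).as_rotvec().round(4),"shift now",c.inv().apply(d).round(4),"shift after turn",g.inv().apply(d).round(4))
E
python3 - <<'E'
from h import *; from bench import bot
s=bot.state()
n=frame(3.8,35).as_matrix()[:,2]; rib=np.array([.446,-.291,.083]); print(n)
go(rib+.14*n,3.8,35,s); go([.229,-.661,.30],3.8,35,s); go(rib+.14*n+[0,0,.05],3.8,35,s)
E
```

```text
[-0.57231541 -0.03801315  0.81915204]
turn [-0.0827  0.6073  0.2588] shift now [ 0.2486 -0.2998  0.016 ] shift after turn [ 0.1225 -0.3548  0.1049]
turn [-0.0827  0.6073  0.2588] shift now [-0.0002 -0.0002 -0.0866] shift after turn [ 0.0495 -0.     -0.0711]
turn [-0.0827  0.6073  0.2588] shift now [ 0.2486 -0.2998 -0.034 ] shift after turn [ 0.1512 -0.3548  0.0639]
```

```bash
python3 -m inch '[[0,0,0,0,0,-0.034,1],[0,0,0,0.031,-0.0375,0,1],[0,0,0,0.031,-0.0375,0,1],[0,0,0,0.031,-0.0375,0,1],[0,0,0,0.031,-0.0375,0,1]]'
python3 -m inch '[[0,0,0,0.031,-0.0375,0,1],[0,0,0,0.031,-0.0375,0,1],[0,0,0,0.031,-0.0375,0,1],[0,0,0,0.031,-0.0375,0,1]]'
python3 -m inch '[[-0.0165,0.1215,0.0518,0,0,0,1],[-0.0165,0.1215,0.0518,0,0,0,1],[-0.0165,0.1215,0.0518,0,0,0,1],[-0.0165,0.1215,0.0518,0,0,0,1],[-0.0165,0.1215,0.0518,0,0,0,1]]'
python3 - <<'E'
from h import *; from bench import bot
s=bot.state()
n=frame(3.8,35).as_matrix()[:,2]; rib=np.array([.446,-.291,.083])
go(rib+.13*n,3.8,35,s); print(s["joint_pos"],s["tool_pos"])
E
```

```text
time_s: 0.6
tool_pos: [0.2975, -0.4771, 0.2476]
eef_rot: [0.986, 0.166, -0.0, -0.0]
contact_force: [1.1, 0.5, 0.1]
opening: 0.0913
grasp_force: 0.0
time_s: 1.0
tool_pos: [0.3654, -0.2948, 0.2478]
eef_rot: [0.986, 0.166, -0.0, -0.0]
contact_force: [1.1, -0.2, -0.5]
opening: 0.0914
grasp_force: 0.0
time_s: 1.5
tool_pos: [0.3653, -0.2971, 0.2485]
eef_rot: [0.952, 0.03, 0.303, -0.009]
contact_force: [0.2, 0.7, 0.7]
opening: 0.0909
grasp_force: 0.0
turn [ 0.0035 -0.0054 -0.0012] shift now [-0.0289 -0.0008  0.0518] shift after turn [-0.0287 -0.0007  0.0519]
[-1.03209087 -0.16174674  2.3726847   0.80284961  0.79424809 -0.06538724] [ 0.36534956 -0.29705433  0.24847608]
```

```bash
python3 -m inch '[[0,0,0,-0.0145,0,0.026,1],[0,0,0,-0.0145,0,0.026,1],[0,0,0,0,0,0,1]]'
python3 - <<'E'
from h import *; from bench import bot
s=bot.state(); c=bot.capture("wrist"); np.savez("w1.npz",**c,pos=s["tool_pos"],rot=s["eef_rot"])
print(s["joint_pos"],s["tool_pos"],np.round(c["tool_from_camera"],3).tolist(),c["fx"])
cv2.imwrite("pics/d.png",cv2.cvtColor(c["img"],cv2.COLOR_RGB2BGR))
E
```

```text
time_s: 1.8
tool_pos: [0.3703, -0.2947, 0.1856]
eef_rot: [0.954, 0.031, 0.299, -0.012]
contact_force: [0.3, -0.1, 0.6]
opening: 0.0915
grasp_force: 0.0
[-1.01557034 -0.02966428  2.40158722  0.92648584  0.68550556 -0.22406299] [ 0.37027555 -0.29465106  0.18563617] [[-0.001, -0.963, -0.269, 0.077], [1.0, -0.001, -0.001, 0.002], [0.0, -0.269, 0.963, -0.171], [0.0, 0.0, 0.0, 1.0]] 327.0880192032491
```

View pics/d.png

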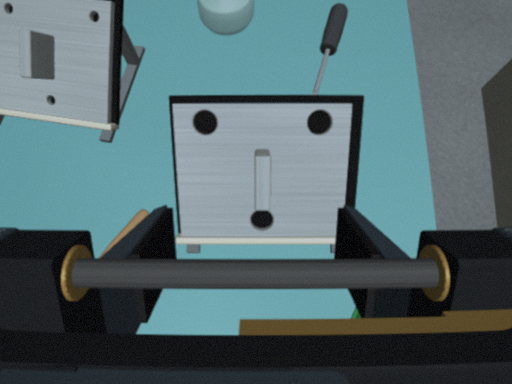

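The wrist view shows the wide deck square below. Its 24 mm holes are at (205,121), (319,121) and (262,219), and the rib is around (262,180).

```bash
cat >> h.py <<'E'
def deck(c,pos,rot,px,r=16,thr=70,height=None):
    """px: hole pixels (single, +y, -y). -> deck underside-centre origin, axes, by rays onto the plate's top plane"""
    T=np.eye(4); T[:3,:3]=R.from_quat(rot).as_matrix(); T[:3,3]=pos; T=T@c["tool_from_camera"]
    P=cloud(c,T); g=cv2.cvtColor(c["img"],cv2.COLOR_RGB2GRAY)
    poly=np.zeros((384,512),np.uint8); cv2.fillPoly(poly,[np.array(px,np.int32)],1)
    q=P[(poly>0)&(g>110)&np.isfinite(P[...,2])]
    o=np.median(q,0)
    for _ in range(6):
        w=q[abs((q-o)@n)<.003] if _ else q[np.argsort(q[:,2])[:]]
        o=w.mean(0); n=np.linalg.svd(w-o,full_matrices=False)[2][2]; n*=np.sign(n[2])
    K=np.array([[c["fx"],0,c["cx"]],[0,c["fy"],c["cy"]],[0,0,1.]]); H=[]
    for u,v in px:
        m=np.zeros((384,512),np.uint8); cv2.circle(m,(u,v),r,1,-1)
        k,l,st,ce=cv2.connectedComponentsWithStats(((g<thr)&(m>0)).astype(np.uint8)); i=1+st[1:,4].argmax()
        a=cv2.undistortPoints(ce[i].reshape(1,1,2),K,np.array(c["distortion"],float)).ravel()
        d=T[:3,:3]@[a[0],a[1],1]; t=((o-T[:3,3])@n)/(d@n); H.append(T[:3,3]+t*d)
        print("hole px",ce[i].round(1),"area",st[i,4],H[-1].round(4))
    S,A,B=H; print("spacings (123/110):",[round(1e3*np.linalg.norm(v),1) for v in(A-S,B-S,A-B)],"expect 114.1 114.1 110")
    x=(A+B)/2-S; x/=np.linalg.norm(x); y=A-B; y-=x*(x@y); y/=np.linalg.norm(y); z=np.cross(x,y)
    ctr=((A+B)/2+S)/2
    print("plane n",n.round(3),"yaw",np.degrees(np.arctan2(x[1],x[0])).round(2),"tilt",np.degrees(np.arccos(n[2])).round(2),"top centre",ctr.round(4))
    return ctr,np.c_[x,y,z],P,g
E
python3 - <<'E'
from h import *; from bench import bot
c=dict(np.load("w1.npz")); ctr,A,P,g=deck(c,c["pos"],c["rot"],[(262,219),(205,121),(319,121)])
s=bot.state(); e=R.from_matrix(A).as_euler("ZYX",degrees=True); print(e)
# rib end check: points >30mm above plane
h=(P-ctr)@A[:,2]; m=(h>.03)&(h<.05); m[:140]=0;m[225:]=0;m[:,:240]=0;m[:,290:]=0; q=P[m]
print("rib",m.sum(),h[m].max(),(((q-ctr)@A)).mean(0),((q-ctr)@A).min(0),((q-ctr)@A).max(0))
go(ctr+.007*A[:,2],e[0],35,s); go(ctr+.060*A[:,2],e[0],35,s)
E
```

```text
hole px [261.5 218.8] area 301 [ 0.4157 -0.2993  0.0392]
hole px [204.8 121.8] area 426 [ 0.4932 -0.2396  0.096 ]
hole px [318.9 121.8] area 433 [ 0.5002 -0.3485  0.096 ]
spacings (123/110): [np.float64(113.2), np.float64(113.1), np.float64(109.1)] expect 114.1 114.1 110
plane n [-0.572 -0.037  0.819] yaw 3.7 tilt 34.97 top centre [ 0.4562 -0.2966  0.0676]
[ 3.70265674e+00 -3.49716522e+01  7.37006479e-03]
rib 889 0.04206792982956405 [-9.00404836e-05  7.33044321e-04  3.95943572e-02] [-0.02596096 -0.00658131  0.03147061] [0.02371187 0.00744374 0.04206793]
turn [-0.0033  0.0014 -0.0002] shift now [0.0011 0.0072 0.14  ] shift after turn [0.0009 0.0068 0.14  ]
turn [-0.0033  0.0014 -0.0002] shift now [0.001  0.0071 0.087 ] shift after turn [0.0009 0.0068 0.087 ]
```

```bash
python3 -m inch '[[-0.003,0.001,0,0.001,0.007,0,1],[0,0,0,0,0,0.03,1],[0,0,0,0,0,0.03,1],[0,0,0,0,0,0.03,1],[0,0,0,0,0,0.02,1]]'
python3 -m inch '[[0,0,0,0,0,0.015,1],[0,0,0,0,0,0.01,1],[0,0,0,0,0,0.004,1],[0,0,0,0,0,0,1]]'
python3 - <<'E'
from h import *; from bench import bot
s=bot.state(); ctr=np.array([.4562,-.2966,.0676]); f=frame(3.7,35).as_matrix()
go(ctr+.007*f[:,2],3.7,35,s); print(s["contact_force"],s["moment"])
E
```

```text
time_s: 2.35
tool_pos: [0.4376, -0.3004, 0.0997]
eef_rot: [0.953, 0.032, 0.302, -0.008]
contact_force: [-0.7, -0.5, 1.2]
opening: 0.0913
grasp_force: 0.0
time_s: 2.75
tool_pos: [0.4533, -0.2991, 0.0765]
eef_rot: [0.953, 0.032, 0.302, -0.008]
contact_force: [0.0, 0.1, -0.8]
opening: 0.091
grasp_force: 0.0
turn [ 0.0033 -0.0028  0.0026] shift now [-0.0026 -0.0024  0.002 ] shift after turn [-0.0026 -0.0023  0.002 ]
[ 0.01569815  0.05952438 -0.83790316] [-0.00886496  0.39576749 -0.00803082]
```

```bash
python3 -m inch '[[0.003,-0.003,0.0025,-0.0025,-0.0025,0.001,1],[0,0,0,0,0,0,0.5],[0,0,0,0,0,0,0.2],[0,0,0,0,0,0,0.05],[0,0,0,0,0,0,0]]'
python3 -m inch '[[0,0,0,0,0,0,0],[0,0,0,0,0,0,0],[0,0,0,0,0,0,0],[0,0,0,0,0,0,0],[0,0,0,0,0,0,0]]'
```

```text
time_s: 3.25
tool_pos: [0.4509, -0.2962, 0.0735]
eef_rot: [0.953, 0.03, 0.3, -0.01]
contact_force: [-0.4, -0.6, 0.0]
opening: 0.062
grasp_force: 0.0
time_s: 3.75
tool_pos: [0.4508, -0.2961, 0.0732]
eef_rot: [0.953, 0.03, 0.3, -0.01]
contact_force: [-1.4, -0.1, -0.9]
opening: 0.0221
grasp_force: 0.0
```

```bash
python3 -m inch '[[0,0,0,0,0,0,0],[0,0,0,0,0,0,0],[0,0,0,0,0,0,0],[0,0,0,0,0,0,0]]'
python3 -m inch '[[0,0,0,0,0,-0.002,0],[0,0,0,0,0,-0.005,0],[0,0,0,0,0,-0.01,0],[0,0,0,0,0,-0.015,0],[0,0,0,0,0,-0.02,0]]'
python3 - <<'E'
from h import *; from bench import bot
s=bot.state()
print(s["joint_pos"]); go([.30+.1,-.297,.32],3.7,35,s);go([.35,-.2,.32],0,0,s)
E
```

```text
time_s: 4.15
tool_pos: [0.4508, -0.296, 0.0732]
eef_rot: [0.953, 0.031, 0.3, -0.01]
contact_force: [1.8, 0.6, -0.4]
opening: 0.014
grasp_force: 30.0
time_s: 4.65
tool_pos: [0.4203, -0.2976, 0.1158]
eef_rot: [0.954, 0.03, 0.299, -0.01]
contact_force: [-0.3, 0.3, -3.5]
opening: 0.0137
grasp_force: 30.0
[-0.91323077  0.18629577  2.35912214  1.17609596  0.53951335 -0.43047233]
turn [-0.0011  0.003  -0.0014] shift now [ 0.1001 -0.0022 -0.1792] shift after turn [ 0.1006 -0.0019 -0.1789]
turn [-0.0211 -0.6076  0.0616] shift now [ 0.0641 -0.1022 -0.204 ] shift after turn [-0.0703 -0.0976 -0.2042]
```

```bash
python3 -m inch '[[0,0,0,0,0,-0.02,0],[0,0,0,0.029,0,-0.02,0],[0,0,0,0.029,0,-0.02,0],[0,0,0,0.029,0,-0.02,0],[0,0,0,0.029,0,-0.02,0]]'
python3 - <<'E'
from h import *; from bench import bot
s=bot.state()
print(s["joint_pos"]);go([.5,-.05,.27],16,0,s)
E
```

```text
time_s: 5.15
tool_pos: [0.4585, -0.2954, 0.2655]
eef_rot: [0.954, 0.03, 0.299, -0.01]
contact_force: [0.5, -0.5, -4.4]
opening: 0.0137
grasp_force: 30.0
[-0.8393069  -0.07084198  2.25492684  0.76483914  0.7050721   0.13498744]
turn [ 0.0651 -0.6058 -0.2095] shift now [ 0.0492 -0.2423  0.029 ] shift after turn [ 0.1075 -0.2244 -0.0045]
```

```bash
python3 -m inch '[[0.013,-0.121,-0.042,0,0,0,0],[0.013,-0.121,-0.042,0,0,0,0],[0.013,-0.121,-0.042,0,0,0,0],[0.013,-0.121,-0.042,0,0,0,0],[0.013,-0.121,-0.042,0,0,0,0]]'
python3 -m inch '[[0,0,0,0.02,-0.04,0,0],[0,0,0,0.02,-0.04,0,0],[0,0,0,0.02,-0.04,0,0],[0,0,0,0.02,-0.04,0,0],[0,0,0,0.02,-0.04,0,0]]'
python3 - <<'E'
from h import *; from bench import bot
s=bot.state()
print(s["joint_pos"]);go([.494,.3265,.27],16,0,s)
E
```

```text
time_s: 5.65
tool_pos: [0.4584, -0.2962, 0.2649]
eef_rot: [0.99, 0.14, -0.002, 0.001]
contact_force: [-0.9, 0.9, -4.0]
opening: 0.0142
grasp_force: 30.0
time_s: 6.15
tool_pos: [0.499, -0.0744, 0.2644]
eef_rot: [0.99, 0.139, 0.001, 0.0]
contact_force: [0.6, -0.4, -3.0]
opening: 0.0138
grasp_force: 30.0
[-1.94008786e-01 -2.59719692e-04  2.09060285e+00 -3.24226012e-04
  1.04941662e+00  1.09758319e+00]
turn [ 0.0011 -0.0015  0.0001] shift now [ 0.1057 -0.3867 -0.0059] shift after turn [ 0.1057 -0.3867 -0.0056]
```

```bash
python3 -m inch '[[0,0,0,0.01,-0.038,0,0],[0,0,0,0.01,-0.038,0,0],[0,0,0,0.01,-0.038,0,0],[0,0,0,0.01,-0.038,0,0],[0,0,0,0.01,-0.038,0,0]]'
python3 -m inch '[[0,0,0,0.011,-0.038,0,0],[0,0,0,0.011,-0.038,0,0],[0,0,0,0.011,-0.038,0,0],[0,0,0,0.011,-0.038,0,0],[0,0,0,0.011,-0.038,0,0]]'
python3 -m inch '[[0,0,0,0,0,0,0],[0,0,0,0,0,0,0]]'
python3 - <<'E'
from h import *; from bench import bot
s=bot.state()
print(s["joint_pos"]);go([.494,.3265,.27],16,0,s)
c=bot.capture("wrist"); np.savez("w2.npz",**c,pos=s["tool_pos"],rot=s["eef_rot"])
d=bot.capture("side"); e=bot.capture("scene"); np.savez("s2.npz",**d); np.savez("s3.npz",**e)
x=np.vstack([np.hstack([cv2.resize(c["img"],(400,300)),cv2.resize(d["img"][100:340,50:370],(400,300))]),np.hstack([cv2.resize(e["img"][170:380,230:510],(400,300)),np.zeros((300,400,3),np.uint8)])])
cv2.imwrite("pics/e.png",cv2.cvtColor(x,cv2.COLOR_RGB2BGR))
E
```

```text
time_s: 6.65
tool_pos: [0.4943, 0.1217, 0.2644]
eef_rot: [0.99, 0.139, 0.001, 0.0]
contact_force: [0.8, -0.3, -2.9]
opening: 0.0139
grasp_force: 30.0
time_s: 7.15
tool_pos: [0.4948, 0.3194, 0.2643]
eef_rot: [0.99, 0.139, 0.001, 0.001]
contact_force: [0.5, -0.0, -3.3]
opening: 0.0142
grasp_force: 30.0
time_s: 7.35
tool_pos: [0.4948, 0.3183, 0.264]
eef_rot: [0.99, 0.14, 0.001, 0.001]
contact_force: [0.2, 0.0, -4.5]
opening: 0.0141
grasp_force: 30.0
[ 5.32789356e-01  1.46536721e-01  1.93287650e+00 -1.85740848e-03
  1.06142215e+00  1.82309722e+00]
turn [ 0.0014 -0.0011  0.0021] shift now [ 0.0015 -0.0081 -0.006 ] shift after turn [ 0.0015 -0.0081 -0.006 ]
```

View pics/e.png

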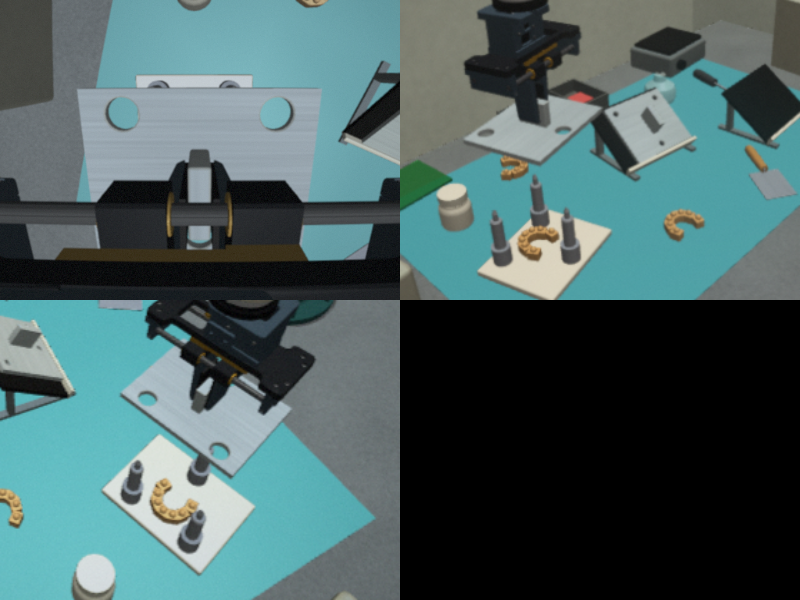

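The picture shows the wide deck held level with its single hole towards the robot, and the tower below is free. I'll back off so the wrist camera sees the post tips and the deck's two far holes in one image.

```bash
python3 -m inch '[[0,0,0,-0.024,0,-0.016,0],[0,0,0,-0.024,0,-0.016,0],[0,0,0,-0.024,0,-0.016,0],[0,0,0,-0.024,0,-0.016,0],[0,0,0,-0.024,0,-0.016,0]]'
python3 -m inch '[[0,0,0,0,0,0,0],[0,0,0,0,0,0,0],[0,0,0,0,0,0,0]]'
python3 - <<'E'
from h import *; from bench import bot
s=bot.state(); c=bot.capture("wrist"); np.savez("w3.npz",**c,pos=s["tool_pos"],rot=s["eef_rot"])
print(s["tool_pos"])
cv2.imwrite("pics/f.png",cv2.cvtColor(c["img"],cv2.COLOR_RGB2BGR))
T=np.eye(4); T[:3,:3]=R.from_quat(s["eef_rot"]).as_matrix(); T[:3,3]=s["tool_pos"]
P=cloud(c,T@c["tool_from_camera"]); Z=P[...,2]
for lo,hi in((.108,.125),(.094,.104),(.038,.048)):
    k,l,st,ce=cv2.connectedComponentsWithStats(((Z>lo)&(Z<hi)).astype(np.uint8))
    for i in range(1,k):
        if st[i,4]>5: q=P[l==i]; print(lo,ce[i].round(1),st[i,4],q.mean(0).round(4),(np.ptp(q,axis=0)*1e3).round(1))
E
```

```text
time_s: 8.0
tool_pos: [0.379, 0.2837, 0.3447]
eef_rot: [0.99, 0.139, 0.001, 0.0]
contact_force: [-0.2, 0.6, -3.3]
opening: 0.0141
grasp_force: 30.0
time_s: 8.3
tool_pos: [0.3802, 0.2847, 0.3437]
eef_rot: [0.99, 0.139, 0.001, 0.0]
contact_force: [-0.3, -0.4, -3.8]
opening: 0.0138
grasp_force: 30.0
[0.38023992 0.28472048 0.34373996]
0.108 [36.3 17.7] 363 [0.4709 0.5701 0.1167] [43.9 54.5 17. ]
0.108 [198.1  10.1] 58 [0.5266 0.3917 0.1134] [ 8.3  9.3 10.9]
0.108 [295.5   9.6] 52 [0.5573 0.2864 0.1133] [ 6.9  8.2 10.8]
0.108 [247.   99.9] 46 [0.4464 0.3119 0.1141] [8.5 8.2 9.1]
0.094 [49.8 17.4] 182 [0.476  0.5657 0.0987] [39.2 13.2  9.8]
0.094 [508.7   1.8] 22 [0.6487 0.0405 0.0948] [ 6.3 11.5  1.9]
0.094 [201.2  14. ] 181 [0.5264 0.3907 0.0974] [19.7 18.9  9.6]
0.094 [293.7  13.5] 190 [0.5567 0.2864 0.0974] [19.7 19.6  9. ]
0.094 [510.4  15.1] 12 [0.6356 0.0321 0.0949] [7.4 3.9 1.8]
0.094 [19.2 30. ] 45 [0.4526 0.6013 0.0989] [ 7.6 46.7  9.8]
0.094 [247.6  99.5] 163 [0.4468 0.3116 0.0971] [19.5 19.5  5.4]
0.038 [74.1 21. ] 173 [0.4828 0.5668 0.0431] [54.3 18.   9.9]
0.038 [471.1   8. ] 48 [0.6483 0.0559 0.0428] [12.1  7.7  9.5]
0.038 [209.3  26. ] 231 [0.524  0.3876 0.0448] [31.9 31.5  9. ]
0.038 [287.5  25.9] 225 [0.5528 0.2875 0.0446] [28.1 32.   9.5]
0.038 [ 4.5 34. ] 6 [0.4421 0.6615 0.0429] [ 2.  14.4  9.5]
0.038 [17.5 34.6] 10 [0.4459 0.6419 0.0442] [ 1.9 14.4  8.2]
0.038 [27. 36.] 7 [0.4474 0.6295 0.0423] [ 2.2 15.   9.5]
0.038 [39.  36.5] 15 [0.451  0.6117 0.0436] [ 3.7 25.6  9.2]
0.038 [58.5 38. ] 6 [0.4559 0.585  0.0426] [ 1.7 11.5  7.7]
0.038 [473.5  79.6] 1113 [0.5631 0.0133 0.0432] [ 54.4 135.8  10. ]
0.038 [248.7  98.7] 216 [0.4473 0.3114 0.0448] [31.5 31.4  4.6]
0.038 [  0.4 141.3] 13 [0.2886 0.6548 0.0402] [11.1  4.6  4.4]
```

View pics/f.png

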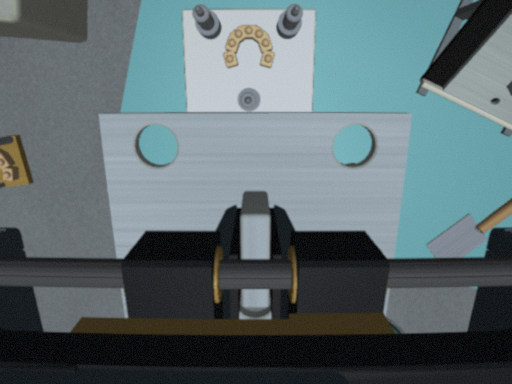

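The wrist image shows the posts at (198,10), (295,10) and (247,100), and the deck's far holes at (158,145) and (353,145). The tower centre comes out at (0.4945,0.3253) with yaw 16°. Next is the deck in the hand.

```bash
cat >> h.py <<'E'
def held(c,pos,rot,px,r=30,plot=False):
    """deck in hand: far holes (+y,-y) as seen-through regions, rays onto the plate's mid-plane; in tool axes"""
    T=c["tool_from_camera"]; P=cloud(c,T); K=np.array([[c["fx"],0,c["cx"]],[0,c["fy"],c["cy"]],[0,0,1.]])
    m=np.zeros((384,512),bool); m[min(p[1] for p in px)-15:max(p[1] for p in px)+20,px[0][0]+30:px[1][0]-30]=1
    q=P[m&(P[...,2]>-.005)&(P[...,2]<.03)]; q=q[abs(q[:,2]-np.median(q[:,2]))<.003]
    A=np.linalg.lstsq(np.c_[q[:,:2],np.ones(len(q))],q[:,2],rcond=None)[0]
    print("plate top z=ax+by+c (tool):",A.round(4)); H=[]
    for u,v in px:
        m=np.zeros((384,512),np.uint8); cv2.circle(m,(u,v),r,1,-1)
        top=P[...,0]*A[0]+P[...,1]*A[1]+A[2]
        k,l,st,ce=cv2.connectedComponentsWithStats(((P[...,2]-top>.006)&(m>0)).astype(np.uint8)); i=1+st[1:,4].argmax()
        a=cv2.undistortPoints(ce[i].reshape(1,1,2),K,np.array(c["distortion"],float)).ravel()
        d=T[:3,:3]@[a[0],a[1],1]; o=T[:3,3]; n=np.array([-A[0],-A[1],1]); t=(A[2]+.004-o@n)/(d@n); H.append(o+t*d)
        print("hole",ce[i].round(1),st[i,4],H[-1].round(4))
    v=H[0]-H[1]; yaw=np.degrees(np.arctan2(-v[0],v[1]))+180; yaw=(yaw+90)%180-90
    x=np.array([np.cos(np.radians(yaw)),np.sin(np.radians(yaw)),0])
    ctr=(H[0]+H[1])/2-.05*x
    print("spacing",np.linalg.norm(v).round(4),"deck x-axis angle in tool (deg)",yaw.round(2),"centre in tool",ctr.round(4))
    return ctr,yaw
E
python3 - <<'E'
from h import *
c=dict(np.load("w3.npz")); ctr,yaw=held(c,c["pos"],c["rot"],[(158,145),(353,145)])
r=R.from_quat(c["rot"]); x=r.as_matrix()[:,0]; print("tool yaw",np.degrees(np.arctan2(x[1],x[0])),r.as_matrix()[:,2],"deck ctr world",c["pos"]+r.apply(ctr))
E
```

```text
plate top z=ax+by+c (tool): [-0.0042  0.0001  0.0074]
hole [157.3 144.7] 1298 [ 0.0494 -0.0535  0.0112]
hole [352.4 144.9] 1284 [0.0493 0.0565 0.0112]
spacing 0.1099 deck x-axis angle in tool (deg) 0.06 centre in tool [-0.0007  0.0014  0.0112]
tool yaw 16.0287762428292 [ 1.73444896e-03 -2.71032121e-04 -9.99998459e-01] deck ctr world [0.3800258  0.28314878 0.33256247]
```

```bash
python3 -m inch '[[0,0,0,0.03,-0.002,0,0],[0,0,0,0.03,-0.002,0,0],[0,0,0,0.03,-0.002,0,0],[0,0,0,0.0317,-0.003,0,0],[0,0,0,0,0,0.04,0]]'
python3 -m inch '[[0,0,0,0,0,0.04,0],[0,0,0,0,0,0.04,0],[0,0,0,0,0,0.04,0],[0,0,0,0,0,0.03,0],[0,0,0,0,0,0,0]]'
python3 -m inch '[[0,0,0,0,0,0,0],[0,0,0,0,0,0,0]]'
python3 - <<'E'
from h import *; from bench import bot
s=bot.state(); go([.4947,.3269,.145],16,0,s)
c=bot.capture("wrist"); np.savez("w4.npz",**c,pos=s["tool_pos"],rot=s["eef_rot"])
cv2.imwrite("pics/g.png",cv2.cvtColor(c["img"],cv2.COLOR_RGB2BGR))
E
```

```text
time_s: 8.85
tool_pos: [0.4999, 0.3296, 0.3074]
eef_rot: [0.99, 0.139, 0.005, -0.001]
contact_force: [0.9, 0.2, -4.0]
opening: 0.0137
grasp_force: 30.0
time_s: 9.35
tool_pos: [0.4926, 0.3258, 0.1496]
eef_rot: [0.99, 0.14, -0.003, 0.002]
contact_force: [-0.5, 0.0, -2.4]
opening: 0.014
grasp_force: 30.0
time_s: 9.55
tool_pos: [0.4958, 0.3281, 0.1561]
eef_rot: [0.99, 0.14, 0.002, -0.0]
contact_force: [-0.1, 0.1, -2.9]
opening: 0.0139
grasp_force: 30.0
turn [-0.0001 -0.0041  0.0012] shift now [-0.0015  0.0008  0.0111] shift after turn [-0.0014  0.0008  0.0111]
```

View pics/g.png

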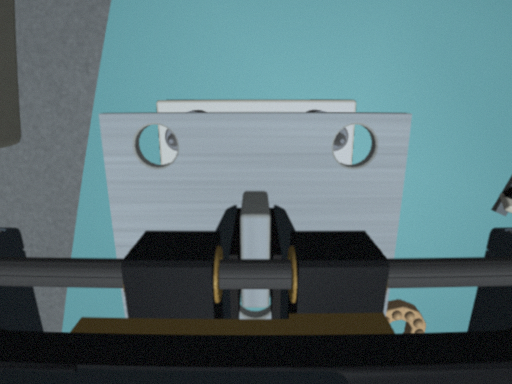

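Both post tips show symmetrically through the far holes, at (174,141) and (339,141). I'll lower a bit and measure tips against holes.

```bash
python3 -m inch '[[0,-0.003,0.001,-0.001,0.001,0.01,0],[0,0,0,0,0,0.004,0],[0,0,0,0,0,0,0],[0,0,0,0,0,0,0]]'
cat >> h.py <<'E'
def tips(c,zlo):
    """post tips seen through the far holes, tool axes: tip top 5 mm, image centroid of nearest depth"""
    P=cloud(c,c["tool_from_camera"]); g=np.zeros((384,512),bool); g[105:185,130:200]=1; g[105:185,310:380]=1
    k,l,st,ce=cv2.connectedComponentsWithStats((g&(P[...,2]>zlo)&(P[...,2]<zlo+.02)).astype(np.uint8)); out=[]
    for i in range(1,k):
        if st[i,4]>4:
            q=P[l==i]; q=q[q[:,2]<q[:,2].min()+.006]; print("tip",ce[i].round(1),st[i,4],len(q),q.mean(0).round(4),q.min(0).round(4),q.max(0).round(4))
E
python3 - <<'E'
from h import *; from bench import bot
s=bot.state(); go([.4947,.3269,.14],16,0,s)
c=bot.capture("wrist"); np.savez("w5.npz",**c,pos=s["tool_pos"],rot=s["eef_rot"])
held(c,0,0,[(158,145),(353,145)]); tips(c,s["tool_pos"][2]-.121)
print(s["tool_pos"])
E
```

```text
time_s: 10.0
tool_pos: [0.494, 0.3263, 0.1404]
eef_rot: [0.99, 0.139, -0.001, 0.0]
contact_force: [0.3, -0.6, -3.2]
opening: 0.014
grasp_force: 30.0
turn [0.0005 0.0012 0.0003] shift now [ 0.0008 -0.0004  0.0004] shift after turn [ 0.0008 -0.0004  0.0004]
plate top z=ax+by+c (tool): [-0.0034  0.0004  0.0074]
hole [157.4 144.9] 1301 [ 0.0493 -0.0534  0.0112]
hole [352.4 144.9] 1288 [0.0492 0.0565 0.0112]
spacing 0.1099 deck x-axis angle in tool (deg) 0.04 centre in tool [-0.0007  0.0015  0.0112]
tip [166.5 138.4] 210 82 [ 0.0508 -0.0528  0.0243] [ 0.0469 -0.0565  0.021 ] [ 0.0537 -0.0504  0.027 ]
tip [342.7 138.2] 195 92 [0.051  0.0552 0.0249] [0.0469 0.0526 0.0214] [0.0537 0.0592 0.0274]
[0.49402583 0.32625742 0.14042045]
```

```bash
python3 -m inch '[[0,0.001,0,0.0011,-0.0004,0,0],[0,0,0,0,0,0,0],[0,0,0,0,0,0.005,0],[0,0,0,0,0,0.005,0],[0,0,0,0,0,0.005,0]]'
python3 -m inch '[[0,0,0,0,0,0.006,0],[0,0,0,0,0,0.006,0],[0,0,0,0,0,0.006,0],[0,0,0,0,0,0.006,0],[0,0,0,0,0,0,0]]'
python3 - <<'E'
from h import *; from bench import bot
s=bot.state(); go([.4951,.3270,.0592],16,0,s); print(s["contact_force"],s["moment"])
E
```

```text
time_s: 10.55
tool_pos: [0.4948, 0.3269, 0.1248]
eef_rot: [0.99, 0.139, -0.0, 0.0]
contact_force: [-0.3, 0.2, -4.4]
opening: 0.0139
grasp_force: 30.0
time_s: 11.05
tool_pos: [0.4945, 0.3267, 0.1004]
eef_rot: [0.99, 0.139, -0.001, 0.001]
contact_force: [0.7, -0.3, -2.9]
opening: 0.0138
grasp_force: 30.0
turn [0.0008 0.0014 0.0004] shift now [ 0.0007 -0.0002  0.0412] shift after turn [ 0.0006 -0.0002  0.0412]
[ 0.70272849 -0.32567951 -2.93428434] [ 0.02110042 -0.03001899  0.01689157]
```

```bash
python3 -m inch '[[0,0.001,0,0.0005,0,0.006,0],[0,0,0,0,0,0.006,0],[0,0,0,0,0,0.006,0],[0,0,0,0,0,0.006,0],[0,0,0,0,0,0.006,0]]'
python3 -m inch '[[0,0,0,0,0,0.004,0],[0,0,0,0,0,0.002,0],[0,0,0,0,0,0.001,0],[0,0,0,0,0,0,0]]'
```

```text
time_s: 11.55
tool_pos: [0.4955, 0.327, 0.0708]
eef_rot: [0.99, 0.139, 0.0, 0.0]
contact_force: [0.2, -0.4, -3.5]
opening: 0.0137
grasp_force: 30.0
time_s: 11.95
tool_pos: [0.4956, 0.3271, 0.0644]
eef_rot: [0.99, 0.139, 0.001, 0.0]
contact_force: [-0.1, 0.1, -3.9]
opening: 0.014
grasp_force: 30.0
```

```bash
python3 -m inch '[[0,0,0,0,0,0.001,0],[0,0,0,0,0,0.001,0],[0,0,0,0,0,0.001,0],[0,0,0,0,0,0,0]]'; python3 -c "
from bench import bot; s=bot.state(); print(s['contact_force'],s['moment'],s['tool_pos'])"
```

```text
time_s: 12.35
tool_pos: [0.4954, 0.3271, 0.0613]
eef_rot: [0.99, 0.139, 0.0, 0.0]
contact_force: [0.0, 0.1, -3.2]
opening: 0.0138
grasp_force: 30.0
[ 0.00323222  0.12307128 -3.17612122] [ 0.02748667 -0.00876238  0.06427334] [0.49544072 0.32705996 0.06134609]
```

```bash
python3 -m inch '[[0,0,0,0,0,0.001,0],[0,0,0,0,0,0.0005,0],[0,0,0,0,0,0.0005,0],[0,0,0,0,0,0,0]]'; python3 -m inch '[[0,0,0,0,0,0.0005,0],[0,0,0,0,0,0,0]]'
```

```text
time_s: 12.75
tool_pos: [0.4957, 0.3272, 0.0602]
eef_rot: [0.99, 0.139, 0.0, 0.0]
contact_force: [-3.2, -3.1, 10.6]
opening: 0.0138
grasp_force: 30.0
time_s: 12.95
tool_pos: [0.4957, 0.3271, 0.0601]
eef_rot: [0.99, 0.139, 0.0, 0.0]
contact_force: [-5.6, -4.5, 19.4]
opening: 0.0135
grasp_force: 30.0
```

```bash
python3 -m inch '[[0,0,0,0,0,-0.0007,0],[0,0,0,0,0,0,0.1],[0,0,0,0,0,0,0.2],[0,0,0,0,0,0,0.4],[0,0,0,0,0,0,0.5]]'; python3 -m inch '[[0,0,0,0,0,0,0.5],[0,0,0,0,0,0,0.5],[0,0,0,0,0,0,0.5],[0,0,0,0,0,0,0.5],[0,0,0,0,0,0,0.5]]'; python3 -m inch '[[0,0,0,0,0,-0.02,0.5],[0,0,0,0,0,-0.03,0.5],[0,0,0,0,0,-0.04,0.5],[0,0,0,0,0,-0.04,0.5],[0,0,0,0,0,-0.04,1]]'; python3 -m inch '[[0,0,0,-0.02,0,-0.02,1],[0,0,0,-0.03,0,0,1],[0,0,0,-0.02,0,0,1],[0,0,0,0,0,0,1],[0,0,0,0,0,0,1]]'
python3 - <<'E'
from h import *; from bench import bot
s=bot.state(); c=bot.capture("wrist"); np.savez("w6.npz",**c,pos=s["tool_pos"],rot=s["eef_rot"])
d=bot.capture("side"); x=np.hstack([cv2.resize(c["img"],(400,300)),cv2.resize(d["img"][190:340,80:280],(400,300))])
cv2.imwrite("pics/h.png",cv2.cvtColor(x,cv2.COLOR_RGB2BGR))
T=np.eye(4); T[:3,:3]=R.from_quat(s["eef_rot"]).as_matrix(); T[:3,3]=s["tool_pos"]
P=cloud(c,T@c["tool_from_camera"]); Z=P[...,2]
b=(abs(P[...,0]-.4945)<.09)&(abs(P[...,1]-.3255)<.12)
q=P[b&(Z>.046)&(Z<.06)]
A=np.linalg.lstsq(np.c_[q[:,:2]-[.4945,.3255],np.ones(len(q))],q[:,2],rcond=None)[0]; print("deck plane slopes,z",A.round(4),"(want .052)")
for lo,hi in((.108,.125),(.096,.1)):
    k,l,st,ce=cv2.connectedComponentsWithStats((b&(Z>lo)&(Z<hi)).astype(np.uint8))
    for i in range(1,k):
        if st[i,4]>5: q=P[l==i]; print(lo,ce[i].round(1),st[i,4],q.mean(0).round(4),((q.min(0)+q.max(0))/2).round(4),(np.ptp(q,axis=0)*1e3).round(1))
E
```

```text
time_s: 13.45
tool_pos: [0.4956, 0.3271, 0.0596]
eef_rot: [0.99, 0.139, 0.001, 0.0]
contact_force: [0.6, 0.2, 0.2]
opening: 0.0315
grasp_force: 0.0
time_s: 13.95
tool_pos: [0.4955, 0.3271, 0.0596]
eef_rot: [0.99, 0.139, 0.001, 0.0]
contact_force: [0.5, -0.0, -0.6]
opening: 0.0458
grasp_force: 0.0
time_s: 14.45
tool_pos: [0.4951, 0.327, 0.2313]
eef_rot: [0.99, 0.139, 0.0, 0.0]
contact_force: [0.6, 1.5, -0.5]
opening: 0.0509
grasp_force: 0.0
time_s: 14.95
tool_pos: [0.4282, 0.3079, 0.2499]
eef_rot: [0.99, 0.139, 0.001, 0.0]
contact_force: [0.0, 0.2, 0.3]
opening: 0.0899
grasp_force: 0.0
deck plane slopes,z [-0.0009  0.0005  0.0529] (want .052)
0.108 [193.5  46.8] 92 [0.5273 0.3913 0.1135] [0.5276 0.3917 0.1138] [ 9.1  8.1 11.7]
0.108 [316.9  46.5] 94 [0.5576 0.2866 0.1133] [0.5579 0.2862 0.1138] [ 9.   8.8 10.6]
0.108 [254.9 157.2] 72 [0.4469 0.3118 0.1133] [0.4462 0.3117 0.1138] [9.2 8.4 9.9]
0.096 [313.6  49.4] 248 [0.5571 0.2865 0.0974] [0.558  0.2861 0.098 ] [19.9 19.9  4. ]
0.096 [196.7  49.6] 256 [0.527  0.3912 0.0973] [0.5274 0.3919 0.098 ] [20.1 20.1  3.9]
0.096 [254.9 154.1] 208 [0.4472 0.3119 0.0975] [0.4463 0.3117 0.098 ] [19.6 19.4  4. ]
```

View pics/h.png

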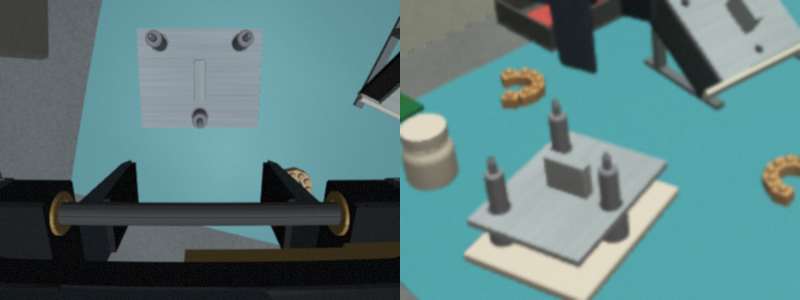

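The wide deck is level and home on all three posts: plane at z 0.053, slopes below 0.001, and the side view agrees. Now the narrow deck.

Run:
```python
from h import *; from bench import bot
s=bot.state(); n=frame(-6.2,35).as_matrix()[:,2]
go(np.array([.585,-.025,.067])+.147*n+[0,0,.06],-6.2,35,s)
```

```text
turn [-0.1182  0.6018  0.3755] shift now [-0.0197  0.3314  0.0023] shift after turn [0.0864 0.3142 0.0632]
```

```bash
python3 -m inch '[[0,0,0,0.01,0.033,-0.01,1],[0,0,0,-0.003,0.033,0,1],[0,0,0,-0.003,0.033,0,1],[0,0,0,-0.003,0.033,0,1],[0,0,0,-0.003,0.033,0,1]]'
python3 -m inch '[[0,0,0,-0.003,0.033,0,1],[0,0,0,-0.003,0.033,0,1],[0,0,0,-0.003,0.033,0,1],[0,0,0,-0.003,0.033,0,1],[0,0,0,-0.003,0.034,0,1]]'
python3 -m inch '[[-0.0236,0.12,0.075,0,0,0,1],[-0.0236,0.12,0.075,0,0,0,1],[-0.0236,0.12,0.075,0,0,0,1],[-0.0236,0.12,0.075,0,0,0,1],[-0.0236,0.12,0.075,0,0,0,1]]'
python3 - <<'E'
from h import *; from bench import bot
s=bot.state(); n=frame(-6.2,35).as_matrix()[:,2]; print(s["joint_pos"])
go(np.array([.585,-.025,.067])+.147*n,-6.2,35,s)
E
```

```text
time_s: 15.55
tool_pos: [0.4725, 0.1474, 0.2596]
eef_rot: [0.99, 0.139, 0.0, 0.0]
contact_force: [0.4, 0.2, -0.1]
opening: 0.091
grasp_force: 0.0
time_s: 16.05
tool_pos: [0.5038, -0.0167, 0.2596]
eef_rot: [0.99, 0.139, 0.0, 0.0]
contact_force: [-0.5, 0.0, -0.2]
opening: 0.0914
grasp_force: 0.0
time_s: 16.55
tool_pos: [0.5037, -0.0154, 0.2604]
eef_rot: [0.952, -0.053, 0.302, 0.016]
contact_force: [1.4, 0.6, 0.2]
opening: 0.0914
grasp_force: 0.0
[-0.06277158 -0.23275388  2.40127846 -0.07502136  0.36003878  1.68116056]
turn [ 0.0002 -0.0036 -0.003 ] shift now [-0.044   0.0009  0.0582] shift after turn [-0.0438  0.0007  0.0584]
```

```bash
python3 -m inch '[[0,0,0,-0.01,0,0.0145,1],[0,0,0,-0.01,0,0.0145,1],[0,0,0,-0.01,0,0.0145,1],[0,0,0,-0.01,0,0.0145,1],[0,0,0,0,0,0,1]]'
python3 - <<'E'
from h import *; from bench import bot
s=bot.state(); c=bot.capture("wrist"); np.savez("w7.npz",**c,pos=s["tool_pos"],rot=s["eef_rot"]); print(s["joint_pos"])
cv2.imwrite("pics/i.png",cv2.cvtColor(c["img"],cv2.COLOR_RGB2BGR))
E
```

```text
time_s: 17.05
tool_pos: [0.4977, -0.0127, 0.2168]
eef_rot: [0.958, -0.052, 0.28, 0.018]
contact_force: [-0.8, -0.7, 1.1]
opening: 0.0914
grasp_force: 0.0
[-0.05309303 -0.15187792  2.41975506 -0.11781728  0.30717441  1.72872645]
```

View pics/i.png

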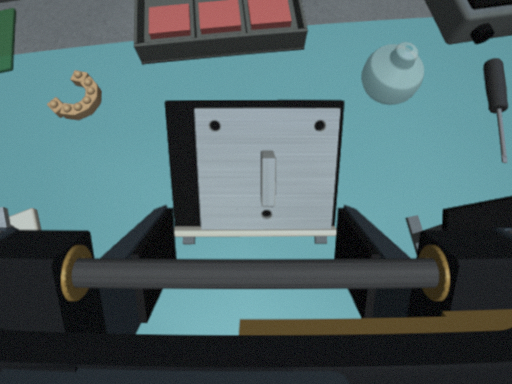

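The narrow deck's holes are at (215,126), (320,126) and (266,213). Joint 5 is at its limit, so I'll move forward along the tool next.

Run:
```python
from h import *; from bench import bot
c=dict(np.load("w7.npz")); ctr,A,P,g=deck(c,c["pos"],c["rot"],[(266,213),(215,126),(320,126)],r=9,thr=80)
s=bot.state(); e=R.from_matrix(A).as_euler("ZYX",degrees=True); print(e)
for d in(.007,.06,.09): go(ctr+d*A[:,2],e[0],35,s)
```

```text
hole px [266.1 213.3] area 46 [ 0.5475 -0.0332  0.0392]
hole px [214.5 125. ] area 73 [0.6343 0.0126 0.0961]
hole px [319.3 125.1] area 75 [ 0.6226 -0.0962  0.0959]
spacings (123/110): [np.float64(113.4), np.float64(113.2), np.float64(109.4)] expect 114.1 114.1 110
plane n [-0.57   0.059  0.82 ] yaw -6.09 tilt 34.95 top centre [ 0.588  -0.0375  0.0676]
[ -6.09114698 -34.95021247   0.07428499]
turn [ 0.0067  0.0403 -0.0006] shift now [-0.0035  0.014   0.1688] shift after turn [-0.0103  0.0151  0.1685]
turn [ 0.0067  0.0403 -0.0006] shift now [-0.0056  0.0144  0.1159] shift after turn [-0.0103  0.0152  0.1155]
turn [ 0.0067  0.0403 -0.0006] shift now [-0.0068  0.0147  0.0859] shift after turn [-0.0103  0.0152  0.0855]
```

```bash
python3 -m inch '[[0,0,0,0,0.005,0.025,1],[0,0,0,0,0.005,0.025,1],[0,0,0,0,0.005,0.02,1],[0,0,0,0,0,0,1]]'
python3 - <<'E'
from h import *; from bench import bot
s=bot.state(); ctr=np.array([.588,-.0375,.0676]);n=frame(-6.1,35).as_matrix()[:,2]; print(s["joint_pos"])
for d in(.007,.06): go(ctr+d*n,-6.1,35,s)
E
```

```text
time_s: 17.5
tool_pos: [0.53, -0.0301, 0.1949]
eef_rot: [0.965, -0.054, 0.256, 0.019]
contact_force: [-0.2, 0.9, -0.1]
opening: 0.0911
grasp_force: 0.0
[-0.09015652 -0.03268943  2.34957773 -0.0684818   0.30656303  1.65205013]
turn [ 0.0126  0.0918 -0.0012] shift now [-0.0131 -0.0004  0.1326] shift after turn [-0.0252  0.0012  0.1308]
turn [ 0.0126  0.0918 -0.0012] shift now [-0.018   0.0002  0.0798] shift after turn [-0.0252  0.0012  0.0778]
```

The radial 35° tool tilt hits joint 5's lower limit here. I'll grasp the rib pitched 25° in its own plane instead (tool tilt 10°), which keeps the pads flat on the rib.

```bash
python3 -m inch '[[0,-0.1,0,0,0,-0.005,1],[0,-0.12,0,0,0,0,1],[0,-0.12,0,0,0,0,1],[0,0,0,0,0,0,1]]'
python3 - <<'E'
from h import *; from bench import bot
s=bot.state(); ctr=np.array([.588,-.0375,.0676]);n=frame(-6.1,35).as_matrix()[:,2]; z=-frame(-6.1,10).as_matrix()[:,2]; print(s["joint_pos"])
for d in(.028,.075): go(ctr+d*n+.019*z,-6.1,10,s)
E
```

```text
time_s: 17.9
tool_pos: [0.5286, -0.0294, 0.2009]
eef_rot: [0.994, -0.056, 0.09, 0.01]
contact_force: [0.2, 0.3, -0.1]
opening: 0.091
grasp_force: 0.0
[-0.09259299  0.05294565  2.1775667  -0.02062438  0.73131113  1.60515696]
turn [ 0.0113 -0.0055 -0.0054] shift now [2.330e-02 1.000e-04 1.354e-01] shift after turn [0.0241 0.0017 0.1353]
turn [ 0.0113 -0.0055 -0.0054] shift now [0.0037 0.0007 0.0927] shift after turn [0.0042 0.0017 0.0927]
```

```bash
python3 -m inch '[[0.011,-0.005,-0.005,0.002,0.001,0.03,1],[0,0,0,0.002,0,0.03,1],[0,0,0,0,0,0.02,1],[0,0,0,0,0,0.012,1],[0,0,0,0,0,0,1]]'
python3 - <<'E'
from h import *; from bench import bot
s=bot.state(); ctr=np.array([.588,-.0375,.0676]);n=frame(-6.1,35).as_matrix()[:,2]; z=-frame(-6.1,10).as_matrix()[:,2]; print(s["joint_pos"])
for d in(.028,.075): go(ctr+d*n+.019*z,-6.1,10,s)
c=bot.capture("wrist"); np.savez("w8.npz",**c)
T=np.eye(4); T[:3,:3]=R.from_quat(s["eef_rot"]).as_matrix(); T[:3,3]=s["tool_pos"]
P=cloud(c,T@c["tool_from_camera"]); q=(P-ctr)@frame(-6.1,35).as_matrix()
m=(q[...,2]>.034)&(q[...,2]<.045)&(abs(q[...,0])<.045)&(abs(q[...,1])<.02); r=q[m]; print("rib top in deck axes",len(r),np.percentile(r,[2,50,98],axis=0).round(4).tolist())
E
```

```text
time_s: 18.4
tool_pos: [0.5451, -0.0326, 0.1083]
eef_rot: [0.995, -0.053, 0.087, 0.005]
contact_force: [-0.3, -0.5, 0.6]
opening: 0.0915
grasp_force: 0.0
[-1.01819232e-01  2.39379130e-01  2.17908390e+00 -2.04731335e-03
  5.49460665e-01  1.57733545e+00]
turn [ 0.0003  0.0009 -0.0002] shift now [0.0236 0.0003 0.0412] shift after turn [0.0236 0.0004 0.0412]
turn [ 0.0003  0.0009 -0.0002] shift now [ 0.0037  0.0004 -0.0014] shift after turn [ 0.0037  0.0004 -0.0014]
rib top in deck axes 1602 [[-0.0237, -0.0065, 0.0351], [0.0049, 0.0001, 0.0398], [0.0239, 0.0068, 0.0409]]
```

```bash
python3 -m inch '[[0,0,0,0.0076,0,0.0102,1],[0,0,0,0.006,0,0.01,1],[0,0,0,0.006,0,0.01,1],[0,0,0,0.004,0,0.01,1],[0,0,0,0,0,0,0.6]]'
python3 -m inch '[[0,0,0,0,0,0,0.3],[0,0,0,0,0,0,0.1],[0,0,0,0,0,0,0],[0,0,0,0,0,0,0],[0,0,0,0,0,0,0]]'
python3 -m inch '[[0,0,0,0,0,0,0],[0,0,0,0,0,0,0],[0,0,0,0,0,0,0],[0,0,0,0,0,0,0],[0,0,0,0,0,0,0]]'
```

```text
time_s: 18.95
tool_pos: [0.5764, -0.036, 0.0724]
eef_rot: [0.995, -0.053, 0.086, 0.005]
contact_force: [-0.3, 0.3, -0.1]
opening: 0.0858
grasp_force: 0.0
time_s: 19.45
tool_pos: [0.5763, -0.036, 0.0741]
eef_rot: [0.995, -0.053, 0.087, 0.005]
contact_force: [-1.1, -0.0, 0.1]
opening: 0.0463
grasp_force: 0.0
time_s: 19.95
tool_pos: [0.5763, -0.0359, 0.0739]
eef_rot: [0.995, -0.053, 0.087, 0.005]
contact_force: [-0.2, 0.2, 0.1]
opening: 0.0141
grasp_force: 30.0
```

```bash
python3 -m inch '[[0,0,0,0,0,0,0],[0,0,0,0,0,0,0],[0,0,0,0,0,0,0]]'
python3 - <<'E'
from h import *; from bench import bot
s=bot.state(); ctr=np.array([.588,-.0375,.0676]);n=frame(-6.1,35).as_matrix()[:,2]; z=-frame(-6.1,10).as_matrix()[:,2]; print(s["joint_pos"],s["contact_force"])
for d in(.028,.075): go(ctr+d*n+.019*z,-6.1,10,s)
E
```

```text
time_s: 20.25
tool_pos: [0.5763, -0.036, 0.0739]
eef_rot: [0.995, -0.053, 0.087, 0.005]
contact_force: [0.4, 1.5, 0.3]
opening: 0.0137
grasp_force: 30.0
[-1.02262830e-01  3.44754269e-01  2.12355043e+00 -1.82709588e-03
  4.99146005e-01  1.57681619e+00] [0.42947292 1.48349932 0.29190736]
turn [ 0.0001  0.0004 -0.0003] shift now [-0.0013  0.0003  0.0018] shift after turn [-0.0013  0.0003  0.0018]
turn [ 0.0001  0.0004 -0.0003] shift now [-0.0211  0.0003 -0.0407] shift after turn [-0.0211  0.0003 -0.0407]
```

```bash
python3 -m inch '[[0,0,0,-0.0008,0,-0.0018,0],[0,0,0,-0.002,0,-0.0045,0],[0,0,0,-0.0042,0,-0.009,0],[0,0,0,-0.0063,0,-0.0136,0],[0,0,0,-0.0084,0,-0.018,0]]'
python3 -m inch '[[0,0,0,-0.0084,0,-0.018,0],[0,0,0,0,0,-0.03,0],[0,0,0,0,0,-0.03,0],[0,0,0,0,0,-0.03,0],[0,0,0,0,0,-0.03,0]]'
python3 - <<'E'
from h import *; from bench import bot
s=bot.state(); print(s["joint_pos"])
go([.56,.1,.29],16,-25,s)
E
```

```text
time_s: 20.75
tool_pos: [0.5457, -0.0327, 0.1165]
eef_rot: [0.995, -0.053, 0.086, 0.005]
contact_force: [0.7, 0.6, -2.8]
opening: 0.0138
grasp_force: 30.0
time_s: 21.25
tool_pos: [0.5136, -0.0292, 0.2521]
eef_rot: [0.995, -0.053, 0.087, 0.005]
contact_force: [-0.2, 0.0, -3.5]
opening: 0.0136
grasp_force: 30.0
[-1.01702703e-01 -4.60067289e-02  2.16790484e+00 -1.20171278e-03
  8.46215310e-01  1.57684586e+00]
turn [-0.0514 -0.6021 -0.3889] shift now [ 0.0384 -0.1335 -0.0317] shift after turn [ 0.0567 -0.1114 -0.0683]
```

```bash
python3 -m inch '[[-0.0103,-0.1204,-0.0778,0,0,0,0],[-0.0103,-0.1204,-0.0778,0,0,0,0],[-0.0103,-0.1204,-0.0778,0,0,0,0],[-0.0103,-0.1204,-0.0778,0,0,0,0],[-0.0103,-0.1204,-0.0778,0,0,0,0]]'
python3 -m inch '[[0,0,0,0,0,0,0],[0,0,0,0,0,0,0]]'
python3 - <<'E'
from h import *; from bench import bot
s=bot.state(); print(s["joint_pos"])
T=np.eye(4); T[:3,:3]=R.from_quat(s["eef_rot"]).as_matrix(); T[:3,3]=s["tool_pos"]
c=bot.capture("wrist"); np.savez("w9.npz",**c,pos=s["tool_pos"],rot=s["eef_rot"])
go([.494,.3265,.30],16,-25,s); go([.38,.295,.33],16,-25,s)
cv2.imwrite("pics/j.png",cv2.cvtColor(c["img"],cv2.COLOR_RGB2BGR))
E
```

```text
time_s: 21.75
tool_pos: [0.5146, -0.0295, 0.2517]
eef_rot: [0.966, 0.137, -0.216, 0.03]
contact_force: [-1.0, 0.1, -2.6]
opening: 0.0135
grasp_force: 30.0
time_s: 21.95
tool_pos: [0.5145, -0.0292, 0.2504]
eef_rot: [0.967, 0.135, -0.213, 0.03]
contact_force: [-0.8, -0.4, -3.0]
opening: 0.0143
grasp_force: 30.0
[-0.03420055  0.24668699  1.88836912 -0.13149145  1.42274759  1.30577048]
turn [ 0.0001 -0.0026 -0.0015] shift now [ 0.0497 -0.3476 -0.0779] shift after turn [ 0.05   -0.3475 -0.078 ]
turn [ 0.0001 -0.0026 -0.0015] shift now [-0.0702 -0.3486 -0.0555] shift after turn [-0.0699 -0.3487 -0.0553]
```

View pics/j.png

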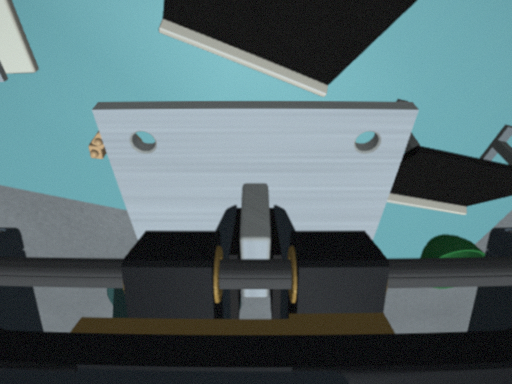

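The narrow deck is held (holes at (144,141) and (367,141)). Next, its pose in the hand from range data.

```bash
cat >> h.py <<'E'
def held2(c,pos,rot,px,r=20,eps=.001):
    """deck in hand seen obliquely, world axes: hole outline on the plate's top plane (points sunk below it)"""
    T=np.eye(4); T[:3,:3]=R.from_quat(rot).as_matrix(); T[:3,3]=pos; T=T@c["tool_from_camera"]
    P=cloud(c,T); K=np.array([[c["fx"],0,c["cx"]],[0,c["fy"],c["cy"]],[0,0,1.]])
    m=np.zeros((384,512),bool); m[px[0][1]-20:px[0][1]+35,px[0][0]+20:px[1][0]-20]=1
    q=P[m&np.isfinite(P[...,2])]; o=np.median(q,0)
    q=q[abs(q[:,2]-o[2])<.02]
    for _ in range(8):
        o=q.mean(0); n=np.linalg.svd(q-o,full_matrices=False)[2][2]; n*=np.sign(n[2]); d=abs((q-o)@n); q=q[d<max(.0015,np.percentile(d,90))]
    H=[]
    for u,v in px:
        m=np.zeros((384,512),np.uint8); cv2.circle(m,(u,v),r,1,-1)
        k,l,st,ce=cv2.connectedComponentsWithStats((((P-o)@n<-eps)&(m>0)).astype(np.uint8)); i=1+st[1:,4].argmax()
        a=cv2.undistortPoints(ce[i].reshape(1,1,2),K,np.array(c["distortion"],float)).ravel()
        d=T[:3,:3]@[a[0],a[1],1]; t=((o-T[:3,3])@n)/(d@n); H.append(T[:3,3]+t*d)
        print("hole",ce[i].round(1),st[i],H[-1].round(4))
    v=H[0]-H[1]; yaw=np.degrees(np.arctan2(-v[0],v[1])); x=np.array([np.cos(np.radians(yaw)),np.sin(np.radians(yaw)),0]); x[2]=-(x@n)/n[2]
    ctr=(H[0]+H[1])/2-.05*x
    print("n rms",n.round(4),((q-o)@n).std().round(5),"spacing",np.linalg.norm(v).round(4),"deck yaw",yaw.round(2),"pitch up x deg",np.degrees(x[2]).round(2),"roll up y",np.degrees(-n[1]*x[0]+n[0]*x[1]).round(2),"top ctr",ctr.round(4),"rel TCP",(ctr-pos).round(4))
    return P,T
E
python3 - <<'E'
from h import *
c=dict(np.load("w9.npz"))
for e in(.0008,.0015): held2(c,c["pos"],c["rot"],[(144,141),(367,141)],eps=e)
E
```

```text
hole [142.8 141.3] [129 130  29  25 421] [0.5524 0.0371 0.2392]
hole [366.6 141. ] [354 131  28  23 379] [ 0.5825 -0.0681  0.2392]
n rms [-2.5e-03 -8.0e-04  1.0e+00] 0.00052 spacing 0.1094 deck yaw 15.96 pitch up x deg 0.15 roll up y 0.0 top ctr [ 0.5194 -0.0293  0.2391] rel TCP [ 0.0049 -0.0001 -0.0113]
hole [142.9 140.7] [131 131  25  21 359] [0.5528 0.037  0.2392]
hole [366.4 140.7] [355 131  24  21 345] [ 0.5827 -0.068   0.2392]
n rms [-2.5e-03 -8.0e-04  1.0e+00] 0.00052 spacing 0.1091 deck yaw 15.89 pitch up x deg 0.15 roll up y 0.0 top ctr [ 0.5197 -0.0292  0.2391] rel TCP [ 0.0051 -0.     -0.0113]
```

Run:
```python
from h import *; from bench import bot
s=bot.state(); go([.4895,.3254,.25],16,-25,s); go([.4895,.3254,.182],16,-25,s)
```

```text
turn [ 0.0002 -0.0033 -0.0017] shift now [ 0.0668 -0.3479 -0.0303] shift after turn [ 0.0673 -0.3478 -0.0305]
turn [ 0.0002 -0.0033 -0.0017] shift now [ 0.0953 -0.348   0.0314] shift after turn [ 0.096  -0.3478  0.0312]
```

```bash
python3 -m inch '[[0,0,0,0.0067,-0.0348,-0.003,0],[0,0,0,0.0067,-0.0348,-0.003,0],[0,0,0,0.0067,-0.0348,-0.003,0],[0,0,0,0.0067,-0.0348,-0.003,0],[0,0,0,0.0067,-0.0348,-0.003,0]]'
python3 -m inch '[[0,0,0,0.0067,-0.0348,-0.003,0],[0,0,0,0.0067,-0.0348,-0.003,0],[0,0,0,0.0067,-0.0348,-0.003,0],[0,0,0,0.0067,-0.0348,-0.003,0],[0,0,0,0.0067,-0.0348,-0.003,0]]'
python3 -m inch '[[0,0,0,0.0095,0,0.0205,0],[0,0,0,0.0095,0,0.0205,0],[0,0,0,0.0095,0,0.0205,0],[0,0,0,0,0,0,0],[0,0,0,0,0,0,0]]'
python3 - <<'E'
from h import *; from bench import bot
s=bot.state(); go([.4895,.3254,.182],16,-25,s); print(s["joint_pos"])
c=bot.capture("wrist"); np.savez("w10.npz",**c,pos=s["tool_pos"],rot=s["eef_rot"])
P,T=held2(c,s["tool_pos"],s["eef_rot"],[(144,141),(367,141)]); Z=P[...,2]
b=(abs(P[...,0]-.4945)<.09)&(abs(P[...,1]-.3255)<.12)
for lo,hi in((.110,.119),(.100,.119),(.094,.1),(.06,.092)):
    k,l,st,ce=cv2.connectedComponentsWithStats((b&(Z>lo)&(Z<hi)).astype(np.uint8))
    for i in range(1,k):
        if st[i,4]>5: q=P[l==i]; print(lo,st[i],q.mean(0).round(4),((q.min(0)+q.max(0))/2).round(4),(np.ptp(q,axis=0)*1e3).round(1))
E
```

```text
time_s: 22.5
tool_pos: [0.5014, 0.149, 0.251]
eef_rot: [0.967, 0.135, -0.212, 0.03]
contact_force: [0.1, 0.7, -2.6]
opening: 0.0141
grasp_force: 30.0
time_s: 23.0
tool_pos: [0.4889, 0.3263, 0.2505]
eef_rot: [0.967, 0.135, -0.213, 0.03]
contact_force: [0.5, -0.3, -3.2]
opening: 0.0141
grasp_force: 30.0
time_s: 23.5
tool_pos: [0.4893, 0.325, 0.1829]
eef_rot: [0.967, 0.135, -0.213, 0.03]
contact_force: [1.2, -0.4, -2.4]
opening: 0.0138
grasp_force: 30.0
turn [-0.0003 -0.002  -0.001 ] shift now [ 0.0006 -0.0003  0.0007] shift after turn [ 0.0006 -0.0003  0.0007]
[0.50359731 0.43698654 1.76645766 0.09605162 1.36372376 1.7560991 ]
hole [142.9 140.9] [130 131  27  22 392] [0.5274 0.3912 0.1717]
hole [366.7 140.9] [354 131  27  22 372] [0.5574 0.286  0.1716]
n rms [-0.0019 -0.0011  1.    ] 0.00051 spacing 0.1093 deck yaw 15.92 pitch up x deg 0.12 roll up y 0.03 top ctr [0.4943 0.3249 0.1715] rel TCP [ 0.005  -0.0001 -0.0113]
0.11 [160  81  15  15 154] [0.5293 0.3915 0.1138] [0.5277 0.3921 0.1145] [9.2 8.8 8.9]
0.11 [335  81  15  14 151] [0.5593 0.2874 0.1138] [0.5582 0.2867 0.1145] [8.8 8.5 8.8]
0.1 [160  75  18  21 252] [0.5298 0.3913 0.1104] [0.5275 0.392  0.1095] [ 9.7  9.  18.8]
0.1 [332  75  18  20 258] [0.5597 0.2878 0.1102] [0.5582 0.2863 0.1095] [ 8.8  9.5 18.9]
0.094 [156  63  32  31 504] [0.5303 0.3914 0.0971] [0.5279 0.392  0.097 ] [19.5 20.2  5.9]
0.094 [322  62  30  31 478] [0.56   0.2885 0.097 ] [0.5582 0.2865 0.097 ] [19.9 19.6  5.9]
0.06 [163  47  32  33 504] [0.5352 0.3898 0.0766] [0.532  0.3915 0.076 ] [11.8 19.3 31.8]
0.06 [315  46  32  34 484] [0.5634 0.2923 0.0768] [0.5599 0.2883 0.076 ] [16.8 16.3 32. ]
0.06 [245  90  19  11 179] [0.519  0.3326 0.0693] [0.518  0.3323 0.0693] [ 5.4 13.5 18. ]
```

```bash
python3 -m inch '[[0,-0.002,-0.002,0.0007,-0.0005,-0.0003,0],[0,0,0,0.0034,0,0.0072,0],[0,0,0,0.0034,0,0.0072,0],[0,0,0,0.0034,0,0.0072,0],[0,0,0,0.0034,0,0.0072,0]]'
python3 -m inch '[[0,0,0,0.0021,0,0.0045,0],[0,0,0,0,0,0,0],[0,0,0,0,0,0,0],[0,0,0,0,0,0,0]]'
python3 - <<'E'
from h import *; from bench import bot
s=bot.state(); go([.4900,.3258,.137],16.1,-25,s)
c=bot.capture("wrist"); np.savez("w11.npz",**c,pos=s["tool_pos"],rot=s["eef_rot"])
P,T=held2(c,s["tool_pos"],s["eef_rot"],[(144,141),(367,141)])
E
```

```text
time_s: 24.05
tool_pos: [0.4899, 0.326, 0.1489]
eef_rot: [0.966, 0.137, -0.215, 0.03]
contact_force: [-0.1, 0.1, -3.1]
opening: 0.014
grasp_force: 30.0
time_s: 24.45
tool_pos: [0.4903, 0.3262, 0.1452]
eef_rot: [0.967, 0.137, -0.215, 0.03]
contact_force: [0.4, -0.7, -3.6]
opening: 0.0141
grasp_force: 30.0
turn [-0.0003  0.0008  0.0006] shift now [0.0032 0.0003 0.0076] shift after turn [0.0032 0.0003 0.0076]
hole [143.  140.9] [131 131  26  21 387] [0.5281 0.3924 0.1339]
hole [366.4 140.7] [354 130  25  23 384] [0.5585 0.2876 0.1338]
n rms [ 1.0e-04 -1.2e-03  1.0e+00] 0.00052 spacing 0.1091 deck yaw 16.16 pitch up x deg 0.01 roll up y 0.06 top ctr [0.4953 0.3261 0.1338] rel TCP [ 0.0051 -0.0001 -0.0114]
```

```bash
python3 -m inch '[[0,0,0,-0.0005,0.0006,0.0002,0],[0,0,0,0.0017,0,0.0036,0],[0,0,0,0.0017,0,0.0036,0],[0,0,0,0.0013,0,0.0027,0],[0,0,0,0,0,0,0]]'
python3 -m inch '[[0,0,0,0.0008,0,0.0018,0],[0,0,0,0.0008,0,0.0018,0],[0,0,0,0,0,0,0],[0,0,0,0,0,0,0]]'
python3 - <<'E'
from h import *; from bench import bot
s=bot.state(); go([.4895,.3254,.118],16.1,-25,s); print(s["contact_force"],s["moment"])
c=bot.capture("wrist"); np.savez("w11.npz",**c,pos=s["tool_pos"],rot=s["eef_rot"])
P,T=held2(c,s["tool_pos"],s["eef_rot"],[(144,141),(367,141)])
h=P[...,2]
for u in(144,367): m=np.zeros((384,512),bool); m[115:165,u-22:u+22]=1; q=P[m&(h>.1)&(h<.1195)]; print("tip in hole",len(q),q.mean(0).round(4) if len(q) else 0)
E
```

```text
time_s: 25.0
tool_pos: [0.4895, 0.3252, 0.1334]
eef_rot: [0.966, 0.137, -0.215, 0.03]
contact_force: [-0.2, 0.5, -3.3]
opening: 0.0139
grasp_force: 30.0
time_s: 25.4
tool_pos: [0.4897, 0.3253, 0.13]
eef_rot: [0.967, 0.137, -0.215, 0.03]
contact_force: [-0.5, 0.3, -2.2]
opening: 0.0143
grasp_force: 30.0
turn [-0.0002  0.0013  0.0006] shift now [ 0.0049 -0.0001  0.011 ] shift after turn [ 0.0049 -0.0001  0.011 ]
[-0.53108652  0.33034846 -2.16239747] [ 0.16524796 -0.49912319 -0.0191489 ]
hole [142.9 141. ] [130 131  27  22 358] [0.5275 0.3916 0.1187]
hole [366.6 141.3] [355 131  25  22 367] [0.5577 0.2865 0.1186]
n rms [ 8.e-04 -8.e-04  1.e+00] 0.00052 spacing 0.1093 deck yaw 16.01 pitch up x deg -0.03 roll up y 0.06 top ctr [0.4945 0.3253 0.1187] rel TCP [ 0.0048 -0.     -0.0114]
tip in hole 2049 [0.5277 0.3915 0.118 ]
tip in hole 2097 [0.558  0.2865 0.1179]
```

```bash
python3 -m inch '[[0,0,0,0.0011,-0.0001,0.0017,0],[0,0,0,0.0008,0,0.0018,0],[0,0,0,0,0,0,0],[0,0,0,0,0,0,0]]'
python3 -m inch '[[0,0,0,0.0008,0,0.0018,0],[0,0,0,0.0006,0,0.0014,0],[0,0,0,0,0,0,0],[0,0,0,0,0,0,0]]'; python3 -c "
from bench import bot; s=bot.state(); print(s['contact_force'],s['moment'],s['tool_pos'])"
```

```text
time_s: 25.85
tool_pos: [0.4899, 0.3255, 0.126]
eef_rot: [0.966, 0.137, -0.215, 0.03]
contact_force: [1.2, -0.5, -2.5]
opening: 0.0136
grasp_force: 30.0
time_s: 26.25
tool_pos: [0.4898, 0.3255, 0.1225]
eef_rot: [0.966, 0.137, -0.215, 0.03]
contact_force: [-0.2, 0.9, -3.0]
opening: 0.0139
grasp_force: 30.0
[-0.24913727  0.86175848 -2.97801821] [ 0.08014333 -0.44774519  0.008609  ] [0.48975231 0.32545234 0.12253125]
```

```bash
python3 -m inch '[[0,0,0,0.0006,0,0.0014,0],[0,0,0,0.0004,0,0.0009,0],[0,0,0,0.0002,0,0.0005,0],[0,0,0,0,0,0,0]]'
python3 -m inch '[[0,0,0,0.0002,0,0.0005,0],[0,0,0,0,0,0,0]]'
python3 -m inch '[[0,0,0,0.0002,0,0.0005,0],[0,0,0,0,0,0,0]]'
```

```text
time_s: 26.65
tool_pos: [0.4897, 0.3254, 0.1195]
eef_rot: [0.966, 0.137, -0.215, 0.03]
contact_force: [1.1, -0.1, -3.4]
opening: 0.0139
grasp_force: 30.0
time_s: 26.85
tool_pos: [0.4897, 0.3254, 0.119]
eef_rot: [0.967, 0.137, -0.215, 0.03]
contact_force: [0.3, 0.6, -3.3]
opening: 0.0139
grasp_force: 30.0
time_s: 27.05
tool_pos: [0.4896, 0.3254, 0.1184]
eef_rot: [0.967, 0.137, -0.215, 0.03]
contact_force: [0.2, -0.1, -2.7]
opening: 0.0137
grasp_force: 30.0
```

```bash
python3 -m inch '[[0,0,0,0.0002,0,0.0005,0],[0,0,0,0,0,0,0]]'
python3 -m inch '[[0,0,0,0.0001,0,0.0003,0],[0,0,0,0,0,0,0]]'; python3 -c "
from bench import bot; s=bot.state(); print(s['contact_force'],s['moment'],s['tool_pos'])"
```

```text
time_s: 27.25
tool_pos: [0.4897, 0.3254, 0.1183]
eef_rot: [0.966, 0.137, -0.215, 0.03]
contact_force: [-2.0, -1.3, 2.6]
opening: 0.0136
grasp_force: 30.0
time_s: 27.45
tool_pos: [0.4896, 0.3254, 0.1183]
eef_rot: [0.966, 0.137, -0.215, 0.03]
contact_force: [-2.5, -2.2, 8.3]
opening: 0.0136
grasp_force: 30.0
[-2.4565419  -2.15045746  8.28183598] [-0.41454897  0.40920371  0.08629972] [0.48963372 0.32539795 0.11825345]
```

```bash
python3 -m inch '[[0,0,0,0.0001,0,0.0002,0],[0,0,0,0,0,0,0.1],[0,0,0,0,0,0,0.2],[0,0,0,0,0,0,0.4],[0,0,0,0,0,0,0.4]]'; python3 -m inch '[[0,0,0,0,0,0,0.4],[0,0,0,0,0,0,0.4],[0,0,0,0,0,0,0.4],[0,0,0,0,0,0,0.4]]'; python3 -m inch '[[0,0,0,0,0,-0.01,0.4],[0,0,0,0,0,-0.03,0.4],[0,0,0,0,0,-0.04,0.4],[0,0,0,0,0,-0.04,0.4],[0,0,0,0,0,-0.03,0.5]]'
python3 -m inch '[[0,0,0,0,0,0,0.5],[0,0,0,0,0,0,0.5]]'
python3 - <<'E'
from h import *; from bench import bot
s=bot.state(); 
T=np.eye(4); T[:3,:3]=R.from_quat(s["eef_rot"]).as_matrix(); T[:3,3]=s["tool_pos"]
c=bot.capture("wrist"); W=cloud(c,T@c["tool_from_camera"]); d=bot.capture("side"); e=bot.capture("scene")
for n,P in(("wrist",W),("side",cloud(d)),("scene",cloud(e))):
    u=frame(16,0).inv().apply((P-[.4945,.3254,0]).reshape(-1,3)); 
    for lo,hi in((.1,.11),(.046,.058)):
        q=u[(abs(u[:,0])<.08)&(abs(u[:,1])<.095)&(u[:,2]>lo)&(u[:,2]<hi)]
        if len(q)>30:
            A=np.linalg.lstsq(np.c_[q[:,:2],np.ones(len(q))],q[:,2],rcond=None)[0]; print(n,lo,len(q),A.round(4),np.percentile(q,[1,99],axis=0).round(3)[:,:2].tolist())
    q=u[(abs(u[:,0])<.06)&(abs(u[:,1])<.065)&(u[:,2]>.112)&(u[:,2]<.122)]; print(" tips+",len(q))
a=np.load("s3.npz")["img"].astype(int); df=np.abs(a-e["img"]).max(-1)>50
k,l,st,_=cv2.connectedComponentsWithStats(df.astype(np.uint8)); print([x.tolist() for x in st[1:] if x[4]>25])
E
```

```text
time_s: 27.95
tool_pos: [0.4896, 0.3254, 0.1173]
eef_rot: [0.967, 0.137, -0.215, 0.03]
contact_force: [0.1, 0.5, -0.3]
opening: 0.0313
grasp_force: 0.0
time_s: 28.35
tool_pos: [0.4896, 0.3254, 0.1174]
eef_rot: [0.967, 0.137, -0.215, 0.03]
contact_force: [0.1, 0.1, 0.3]
opening: 0.0367
grasp_force: 0.0
time_s: 28.85
tool_pos: [0.5522, 0.3435, 0.2565]
eef_rot: [0.967, 0.137, -0.214, 0.03]
contact_force: [-0.6, -0.3, -0.3]
opening: 0.0418
grasp_force: 0.0
time_s: 29.05
tool_pos: [0.551, 0.343, 0.2539]
eef_rot: [0.967, 0.137, -0.214, 0.03]
contact_force: [0.4, -0.1, -0.3]
opening: 0.0455
grasp_force: 0.0
wrist 0.1 15249 [-0.0063  0.0008  0.107 ] [[-0.066, -0.074], [0.068, 0.073]]
wrist 0.046 3460 [-0.0641  0.0005  0.0561] [[0.046, -0.084], [0.069, 0.084]]
 tips+ 189
side 0.1 2756 [0.0027 0.0027 0.1052] [[-0.071, -0.072], [0.065, 0.077]]
side 0.046 1805 [ 0.0021 -0.0105  0.0513] [[-0.07, -0.081], [0.064, 0.087]]
 tips+ 114
scene 0.1 2529 [-0.0026 -0.0023  0.1058] [[-0.061, -0.071], [0.069, 0.075]]
scene 0.046 1261 [-0.0031 -0.001   0.0517] [[-0.06, -0.081], [0.071, 0.086]]
 tips+ 42
[[381, 0, 35, 23, 393], [404, 0, 71, 31, 544], [496, 0, 16, 41, 258], [375, 18, 26, 16, 65], [275, 40, 176, 270, 18603], [387, 41, 58, 51, 1159], [444, 87, 31, 48, 294], [368, 110, 23, 13, 127], [384, 127, 42, 25, 548], [414, 173, 11, 10, 78], [211, 178, 60, 48, 1602], [398, 184, 13, 8, 52], [383, 203, 9, 11, 26], [321, 285, 10, 11, 70], [316, 295, 61, 41, 756], [356, 329, 15, 16, 72]]
```

```bash
python3 -m inch '[[0,0.145,0,0,0,-0.02,0.5],[0,0.145,0,0,0,-0.02,0.5],[0,0.145,0,-0.02,0,0,0.5],[0,0,0,-0.04,0,0,0.5],[0,0,0,-0.04,0,0,0.5]]'
python3 -m inch '[[0,0,0,-0.03,0,0,0.5],[0,0,0,0,0,0,0.5],[0,0,0,0,0,0,0.5]]'
python3 - <<'E'
from h import *; from bench import bot
s=bot.state(); print(s["tool_pos"])
T=np.eye(4); T[:3,:3]=R.from_quat(s["eef_rot"]).as_matrix(); T[:3,3]=s["tool_pos"]
c=bot.capture("wrist"); W=cloud(c,T@c["tool_from_camera"]); d=bot.capture("side"); e=bot.capture("scene")
for n,P in(("wrist",W),("side",cloud(d)),("scene",cloud(e))):
    u=frame(16,0).inv().apply((P-[.4945,.3254,0]).reshape(-1,3)); x,y,z=u.T
    far=(abs(x)<.062)&(abs(y)<.07)&(np.hypot(x+.05,y)>.012)&(np.hypot(x-.05,abs(y)-.055)>.012)&~((abs(x)<.035)&(abs(y)<.018))
    q=u[far&(z>.102)&(z<.111)]
    for _ in range(8):
        A=np.linalg.lstsq(np.c_[q[:,:2],np.ones(len(q))],q[:,2],rcond=None)[0]; r=q[:,2]-np.c_[q[:,:2],np.ones(len(q))]@A; q=q[abs(r)<max(.0012,2.5*r.std())]
    print(n,len(q),A.round(4),r.std().round(5))
    # regional medians near each post
    for hx,hy in((-.05,0),(.05,.055),(.05,-.055)):
        m=far&(z>.1)&(z<.112)&(np.hypot(x-hx,y-hy)<.025); print("  near post",m.sum(),np.median(z[m]).round(4) if m.any() else None)
E
```

```text
time_s: 29.7
tool_pos: [0.4663, 0.3184, 0.2929]
eef_rot: [0.99, 0.14, -0.002, 0.0]
contact_force: [0.0, -0.1, 1.2]
opening: 0.0457
grasp_force: 0.0
time_s: 30.0
tool_pos: [0.4393, 0.3108, 0.2935]
eef_rot: [0.99, 0.14, -0.001, 0.0]
contact_force: [0.3, 0.5, -0.0]
opening: 0.0456
grasp_force: 0.0
[0.43927733 0.31083738 0.29348785]
wrist 11617 [-0.0007  0.0007  0.1068] 0.00071
  near post 667 0.1068
  near post 823 0.1068
  near post 825 0.1068
side 1690 [0.0006 0.0083 0.1052] 0.0011
  near post 134 0.1059
  near post 127 0.1053
  near post 40 0.1044
scene 2646 [ 0.0002 -0.0007  0.1058] 0.00129
  near post 134 0.1059
  near post 200 0.1058
  near post 171 0.1058
```

```bash
python3 -c "
from bench import bot; print(bot.finish_job())"
```

```text
the job is handed in; nothing more can be done
None
```

Both decks are on the tower, wide one on the lower shoulders and narrow one above. They measured level and fully down on all three posts, were released gently, and the job is handed in at about 30 s. Joint 5 briefly read 0.307 rad against its stated 0.31 limit, and I made no separate final check of the loose items.

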